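# Weight down a freshly glued inlay

### The arm

A 6-joint arm with a two-finger parallel gripper is mounted at the origin on the work surface. World frame = base frame: x ahead of the robot, y to its left, z up, the work surface at z = 0. Lengths are in m, angles in rad, forces in N, time in s.
With the tool pointing down it reaches from about 0.35 to 0.975 m from the base axis. Payload 4.9 kg.
Tool frame: the origin (TCP) lies midway between the tips of the shut fingers; the grasp point (between the pads) lies 19 mm behind it; z points along the fingers, y is the direction in which the jaws open and shut (so a half turn about z gives the same grasp; the last joint's range is limited). The gripper opens to 85 mm and grips with 20 to 120 N. Pads are 22 mm wide; open, the fingers measure 114 mm over their backs; the gripper's body (76 mm by 85 mm) begins 54 mm behind the grasp point. The pads swing forward as they close: fully open they stand 13 mm farther back than shut.
Start: joints at [1.176, 0.053, 1.613, -0, 1.476, -0.119], TCP at [0.17, 0.601, 0.231] pointing down, gripper open.
Joint ranges: [-3.01, 3.01], [-1.01, 2.22], [0.06, 2.58], [-1.02, 4.17], [0.09, 2.62], [-3.14, 3.14]. Speed limits (rad/s): [2.57, 2.57, 3.14, 3.14, 3.14, 3.14].

### API

Orientations are given as a unit quaternion [w, x, y, z].
In Python, from plant import manip gives the robot as it stands. The module is installed in compiled form; this text tells all that it offers.
- The arm moves only by the tool move_arm, never from a script. Its argument "rows" is a list of rows, each an object of numbers: "tx", "ty", "tz": the shift along the tool's x, y, z in m; "ax", "ay", "az": the turn, a rotation vector about the tool's x, y, z in degrees; "jaw": the closure in counts, from 0 (fully open) to 255 (shut). In form: [{"tx": .., "ty": .., "tz": .., "ax": .., "ay": .., "az": .., "jaw": ..}, ...]. A call has 1 to 12 rows; each row shifts and turns the pose as measured when the row begins, along the tool's axes as they then stand; what a row does not reach is not made up. A row lasts 1/10 s, in which the tool goes at most 50 mm and 8.59 degrees, less where a joint would pass 70% of its speed; a pose out of reach is approached as far as the arm can. A call with a gripper value outside its range is refused whole. The fingers move at their own pace and stop on an object; the grip force is fixed at half the most. Time passes only in rows, so rows that do not move let the fingers close. It gives the time, the measured TCP pose, the force and the opening at its end, in the units of the state.
- manip.state(): the state, without advancing time (a new reading comes with each control period).
- manip.grab_frame(name): name is "scene" or "top" or "wrist"; returns a dict with "color" (480x640x3 uint8, red, green, blue), "intrinsics" (3x3 intrinsics, pixels), "dist_coeffs" ([k1, k2, p1, p2, k3] as OpenCV has them; the pictures are not rectified), "R" (3x3) and "t" (3): a world point X has camera coordinates R X + t. Camera axes: x right, y down, z forward; pixel columns grow to the right and rows downward; lengths in m; the calibration is good to about 2 mm. A picture is of the moment at which its call begins. There is no depth.
- manip.job_done(): hands the job in, once; it reports no verdict.
The state is a dict: "time": time; "joint_pos": joint angles; "joint_vel": joint speeds; "joint_efforts": joint torques, N m; "tool_pos": TCP position; "tool_rot": TCP orientation; "contact_force": force on the tool from outside, world axes, zero at the start; "ft_torque": the same for the moment, N m; "gripper_width": opening from 0.0 (shut) to 1.0 (fully open).
Only numpy, scipy, OpenCV 4.12 (cv2) and the standard library are available. Lean on these libraries where they do the work, as an engineer would, in place of code of your own. Each camera call takes 0.05 s, during which the arm holds its last target.

### The job

Press the freshly glued green inlay: on its panel stack, from the bottom up, the white release plate, the cork pad, the dark caul with the two pale stripes and last the steel weight, each centred over the inlay, lengthwise along the panel, and let go before the next is fetched. Set the weight down gently, do not let it drop. Do not touch the panel with the red inlay, and leave the glue bottle, brush and screwdriver where they are.

Things in the scene. Friction and masses are not known exactly. Their poses are not given: they have to be found in the camera images.
- green_inlay (a point): centre of the green inlay (a ring of six round green petals about a brass dot, in a dark disc of 48 mm), on the top face of its pale wooden panel with thin dark border lines. The panel is 130 mm long (x axis) by 100 mm wide (y axis) by 8 mm thick, lies flat and is stuck to the bench; the inlay is flush, at the panel's centre. z up, 8 mm above the bench.
- red_inlay (a point): centre of the red inlay on the other panel, which is the same in size and make but with red petals; not to be touched. Same axes as for the green one.
- release_plate_c (a point): centre of the loose white plastic release plate, 84 mm long (x axis), 54 mm wide (y axis), 12 mm thick (z axis, up); lies flat on the bench; about 70 g
- cork_pad_c (a point): centre of the loose brown, dark-speckled cork pad, 84 mm long (x axis), 54 mm wide (y axis), 14 mm thick (z axis, up), stiff; lies flat on the bench; about 30 g
- caul_c (a point): centre of the loose caul, a dark wooden block with two pale stripes along its length, 84 mm long (x axis), 54 mm wide (y axis), 20 mm thick (z axis, up); lies flat on the bench; about 75 g
- weight_c (a point): centre of the black knob of the loose steel weight, 40 mm above its underside. The weight is a steel disc of 68 mm diameter and 22 mm height with an upright black cylindrical knob, 26 mm in diameter and 36 mm high, in the middle of its top (58 mm high in all); stands upright on the bench; about 0.6 kg. z up.
- glue_c (a point): middle of the white glue bottle with an orange cap, 48 mm in diameter and 110 mm tall, standing beyond the panels; bystander
- brush_c (a point): about the middle of the glue brush lying on the bench at the left, about 200 mm long, x axis along it; bystander
- driver_c (a point): about the middle of the yellow-handled screwdriver lying on the bench at the right, about 200 mm long, x axis along it; bystander
There are look-alikes about, which are no part of the job. Leave any blue or yellow look-alike of the part that bears cork_pad_c alone.

How it is judged:
On the way, in this order (a step that is already met when the one before it is completed fails the run):
1. The white plate lies on the green inlay, let go (horizontal distance between release_plate_c and green_inlay below 0.012 m and z of release_plate_c in the frame of green_inlay between 0.001 and 0.011 m and angle between release_plate_c's own z axis and vertical below 0.1 rad and angle between the x axis of release_plate_c and the x axis of green_inlay, either way round below 0.25 rad and contact force between release_plate and the fingers below 0.2 N and linear speed of release_plate below 0.02 m/s), for 0.2 s.
2. The cork pad lies on the white plate, let go (horizontal distance between each of release_plate_c, cork_pad_c and green_inlay below 0.012 m and z of release_plate_c in the frame of green_inlay between 0.001 and 0.011 m and angle between each of release_plate_c, cork_pad_c's own z axis and vertical below 0.1 rad and angle between the x axis of each of release_plate_c, cork_pad_c and the x axis of green_inlay, either way round below 0.25 rad and z of cork_pad_c in the frame of green_inlay between 0.014 and 0.024 m and contact force between cork_pad and the fingers below 0.2 N and linear speed of cork_pad below 0.02 m/s), for 0.2 s.
3. The striped caul lies on the cork, let go (horizontal distance between each of release_plate_c, cork_pad_c, caul_c and green_inlay below 0.012 m and z of release_plate_c in the frame of green_inlay between 0.001 and 0.011 m and angle between each of release_plate_c, cork_pad_c, caul_c's own z axis and vertical below 0.1 rad and angle between the x axis of each of release_plate_c, cork_pad_c, caul_c and the x axis of green_inlay, either way round below 0.25 rad and z of cork_pad_c in the frame of green_inlay between 0.014 and 0.024 m and z of caul_c in the frame of green_inlay between 0.031 and 0.041 m and contact force between caul and the fingers below 0.2 N and linear speed of caul below 0.02 m/s), for 0.2 s.
4. The steel weight stands on the caul, let go (horizontal distance between each of release_plate_c, cork_pad_c, caul_c, weight_c and green_inlay below 0.012 m and z of release_plate_c in the frame of green_inlay between 0.001 and 0.011 m and angle between each of release_plate_c, cork_pad_c, caul_c, weight_c's own z axis and vertical below 0.1 rad and angle between the x axis of each of release_plate_c, cork_pad_c, caul_c and the x axis of green_inlay, either way round below 0.25 rad and z of cork_pad_c in the frame of green_inlay between 0.014 and 0.024 m and z of caul_c in the frame of green_inlay between 0.031 and 0.041 m and z of weight_c in the frame of green_inlay between 0.081 and 0.091 m and contact force between weight and the fingers below 0.2 N and linear speed of weight below 0.02 m/s), for 0.2 s.
At the end, for the whole second after the job is handed in: Plate, cork, caul, weight lie in this order, bottom to top, on the green-inlaid panel: each within 12 mm of the inlay's centre in plan and 5 mm of its proper height, level within 0.1 rad, flat pieces lengthwise along the panel within 0.25 rad, all released and at rest (all of step 4 and contact force between each of release_plate, cork_pad, caul and the fingers below 0.2 N and linear speed of each of release_plate, cork_pad, caul below 0.02 m/s); the robot touches nothing.
It fails at once if the panel with the red inlay is touched (contact force between red_panel and anything else above 1 N).
It fails at once if the steel weight is let fall onto the stack (from more than about 10 mm) (contact force between weight and the fingers below 0.2 N and linear speed of weight above 0.4 m/s and horizontal distance between weight_c and green_inlay below 0.08 m).
It fails at once if the steel weight is rammed onto the caul (contact force between weight and caul above 80 N).
It fails at once if the glue bottle, brush or screwdriver is moved more than 20 mm (distance of any of glue_c, brush_c, driver_c from where it was at the start of the episode above 0.02 m).
It also fails if it takes over 104 s, if anything falls off the work surface, if the arm or the gripper's body presses on something with over 40 N, if the wrist force passes 120 N, or if a joint passes its speed limit or range.

## Working session

There is one attempt and no reset: what is moved stays moved. The work goes in short steps, Python scripts to look and compute and a tool call to move; the robot and the scene stay as the last step left them, time stands still between calls to the robot, and variables do not carry over. Pictures are saved under pics/ and viewed, and the job is handed in when it is done.

Besides the shell and the picture viewer there is one more tool, called after "Emit:" in YAML: its name, and indented under it one key for each argument. move_arm: Moves the arm, as the interface text tells. Its arguments: {"type":"object","properties":{"rows":{"type":"array"}},"required":["rows"]}

```bash
mkdir -p pics; ls; python3 - <<'E'
from plant import manip
import cv2
s=manip.state(); print({k:(v if not hasattr(v,'round') else v) for k,v in s.items()})
for n in ("scene","top","wrist"):
    f=manip.grab_frame(n); cv2.imwrite(f"pics/{n}0.png",f["color"][:,:,::-1]); print(n,f["intrinsics"],f["dist_coeffs"],f["R"],f["t"])
E
```

```text
pics
{'time': 0.0, 'joint_pos': array([ 1.17598382e+00,  5.33856544e-02,  1.61431381e+00,  7.12261950e-06,
        1.47601851e+00, -1.19022203e-01]), 'joint_vel': array([ 6.18343762e-04, -1.83252858e-04, -1.09940358e-03, -3.61854774e-04,
        4.66417970e-06, -3.66244091e-04]), 'joint_efforts': array([ 2.64501585e-03, -3.93682551e+01, -3.70177317e+01,  3.59040473e-05,
        7.12262525e-03, -7.80716164e-06]), 'tool_pos': array([0.16995655, 0.6007864 , 0.23003335]), 'tool_rot': array([-2.73450941e-04,  1.37458813e-01,  9.90506913e-01, -1.02688086e-03]), 'contact_force': array([ 0.1409279 , -0.26670841, -0.45842073]), 'ft_torque': array([ 0.03813281, -0.03929405, -0.0362016 ]), 'gripper_width': 1.0029639574605114}
scene [[483.08786231   0.         314.89414168]
 [  0.         483.08786231 244.85366142]
 [  0.           0.           1.        ]] [-0.10161821  0.          0.          0.          0.        ] [[-0.88841179  0.45901829 -0.00516669]
 [ 0.34231879  0.65496161 -0.6736788 ]
 [-0.30584691 -0.60027285 -0.73900621]] [ 0.52603622 -0.15919752  1.43286079]
top [[454.6325921    0.         321.7943237 ]
 [  0.         454.6325921  245.10392643]
 [  0.           0.           1.        ]] [-0.09884166  0.          0.          0.          0.        ] [[ 0.01415335 -0.99943979 -0.03032808]
 [-0.98455035 -0.00863549 -0.17488866]
 [ 0.17452878  0.03233479 -0.98412101]] [0.04588156 0.59262473 0.88453503]
wrist [[380.03526147   0.         313.68210314]
 [  0.         380.03526147 239.01055481]
 [  0.           0.           1.        ]] [0.00531795 0.         0.         0.         0.        ] [[ 0.27344149  0.96188787 -0.00121567]
 [ 0.91318859 -0.2592      0.31448682]
 [ 0.30218596 -0.08710388 -0.94926106]] [-0.62316804 -0.03954196  0.37968848]
```

View pics/scene0.png

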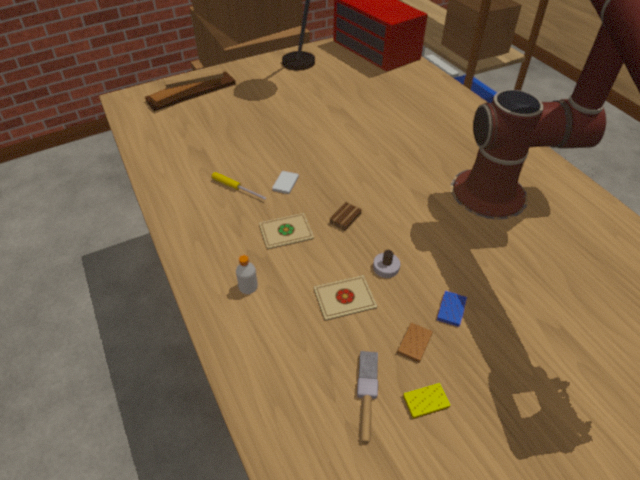

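View pics/top0.png

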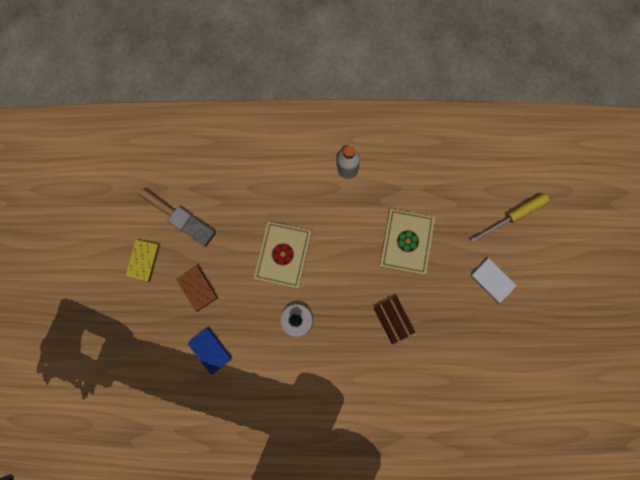

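View pics/wrist0.png

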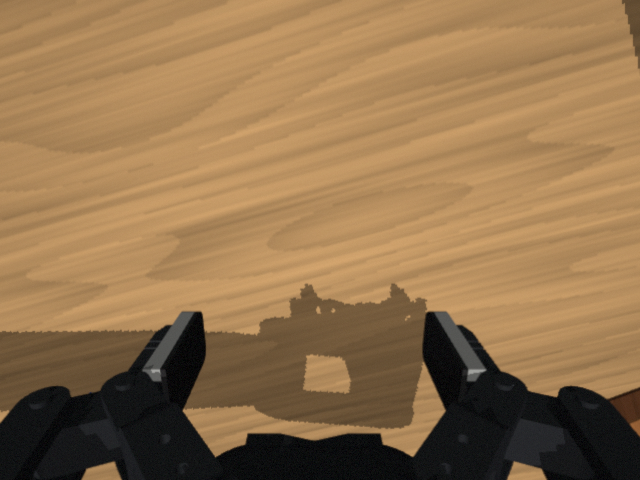

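The top view shows everything: green panel at (408,241), red panel (283,254), plate (494,280), caul (394,319), weight (296,320), cork (197,288), and blue/yellow look-alikes at (210,350)/(142,260). The scene view agrees.

```bash
cat > h.py <<'E'
import cv2, numpy as np
def load(n):
    from plant import manip
    f=manip.grab_frame(n); return f
def ray(f,uv,z):
    uv=np.asarray(uv,float).reshape(-1,1,2)
    p=cv2.undistortPoints(uv,f["intrinsics"],np.array(f["dist_coeffs"]))[:,0]
    R=np.array(f["R"]);t=np.array(f["t"]);C=-R.T@t
    d=np.c_[p,np.ones(len(p))]@R
    return C+d*((z-C[2])/d[:,2])[:,None]
def proj(f,X):
    R=np.array(f["R"]);t=np.array(f["t"])
    return cv2.projectPoints(np.asarray(X,float).reshape(-1,3),cv2.Rodrigues(R)[0],t,f["intrinsics"],np.array(f["dist_coeffs"]))[0][:,0]
def blob(mask,roi):
    x0,y0,x1,y1=roi; m=np.zeros_like(mask); m[y0:y1,x0:x1]=mask[y0:y1,x0:x1]
    m=cv2.morphologyEx(m,cv2.MORPH_CLOSE,np.ones((3,3)))
    c,_=cv2.findContours(m,cv2.RETR_EXTERNAL,cv2.CHAIN_APPROX_NONE)
    return max(c,key=cv2.contourArea)
def rect(f,c,z):
    P=ray(f,c[:,0,:],z)[:,:2].astype(np.float32)*1000
    r=cv2.minAreaRect(P); b=cv2.boxPoints(r)
    e=[b[1]-b[0],b[2]-b[1]]; L=max(e,key=np.linalg.norm)
    return np.round(np.array(r[0]),1),np.round(sorted(r[1]),1),round(float(np.degrees(np.arctan2(L[1],L[0]))%180),1)
E
python3 - <<'E'
from h import *
f=load("top"); c=f["color"]; cv2.imwrite("pics/topb.png",c[:,:,::-1])
print("C",-f["R"].T@f["t"])
hsv=cv2.cvtColor(c,cv2.COLOR_RGB2HSV)
for n,p in dict(bench=(450,180),plate=(494,280),pan=(420,218),caul=(385,305),stripe=(392,318),cork=(197,288),w=(286,330),knob=(295,320),g=(415,240)).items(): print(n,hsv[p[1],p[0]],c[p[1],p[0]])
big=cv2.resize(c[190:390,140:540],None,fx=2,fy=2,interpolation=cv2.INTER_CUBIC)
cv2.imwrite("pics/top_zoom.png",big[:,:,::-1])
E
```

```text
C [0.42844269 0.02237221 0.97552435]
bench [ 15 128 137] [137 102  68]
plate [113   6 158] [154 155 158]
pan [ 22  94 146] [146 131  92]
caul [ 10 176  42] [42 23 13]
stripe [ 10 180  44] [44 23 13]
cork [ 11 174 104] [104  60  33]
w [173  15 133] [133 125 127]
knob [105  30  17] [15 16 17]
g [ 65 161  98] [36 98 46]
```

View pics/top_zoom.png

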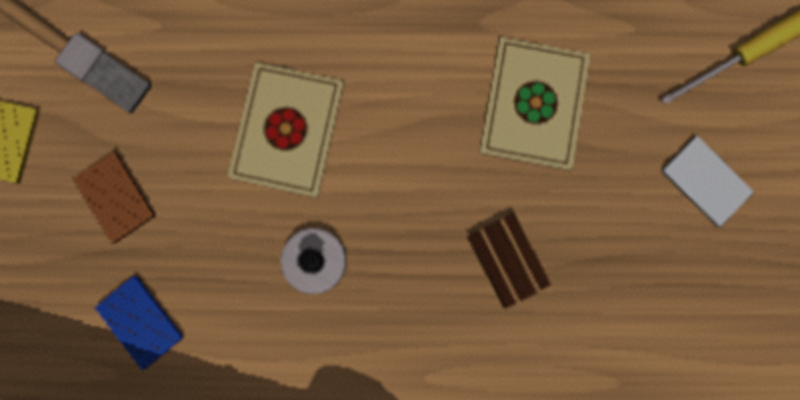

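```bash
python3 - <<'E'
from h import *
f=load("top"); c=f["color"]
hsv=cv2.cvtColor(c,cv2.COLOR_RGB2HSV); H,S,V=[hsv[:,:,i].astype(int) for i in range(3)]
M=lambda b:(b*255).astype(np.uint8)
def rep(n,m,roi,z):
    k=blob(M(m),roi); print(n,cv2.contourArea(k),rect(f,k,z)); return k
vis=c.copy(); ks=[]
ks+=[rep("plate",(S<50)&(V>120),(465,250,525,310),.012)]
ks+=[rep("gpanel",(H>18)&(H<32)&(V>100)&(S<120),(375,203,442,280),.008)]
ks+=[rep("rpanel",(H>18)&(H<32)&(V>100)&(S<120),(250,215,315,292),.008)]
ks+=[rep("caul",(V<100),(368,290,420,350),.020)]
ks+=[rep("cork",(H<14)&(S>145)&(V>60),(170,258,222,315),.014)]
k=rep("disc",(S<60)&(V>90),(275,298,320,345),.022); ks+=[k]
k=rep("knob",(V<40),(285,310,307,332),.058); ks+=[k]
g=rep("green",(H>45)&(H<85)&(S>90),(390,220,425,262),.008);ks+=[g]
g=rep("red",((H<8)|(H>172))&(S>140)&(V>50),(265,235,300,275),.008);ks+=[g]
cv2.drawContours(vis,ks,-1,(255,0,255),1)
big=cv2.resize(vis[190:390,140:540],None,fx=2,fy=2,interpolation=cv2.INTER_NEAREST)
cv2.imwrite("pics/top_cont.png",big[:,:,::-1])
E
```

```text
plate 914.0 (array([ 526.9, -314.7]), array([53.3, 83.5]), 44.3)
gpanel 2622.0 (array([ 611. , -130.8]), array([100.2, 130.2]), 169.6)
rpanel 2641.0 (array([580., 139.]), array([100.4, 130.7]), 168.3)
caul 1161.0 (array([444.8, -96.8]), array([57.6, 93.6]), 27.3)
cork 926.0 (array([502.5, 323.4]), array([54.6, 86.2]), 34.0)
disc 781.0 (array([439. , 104.2]), array([65.8, 66.3]), 46.6)
knob 97.5 (array([438.9, 103.5]), array([21.1, 22.7]), 46.3)
green 236.0 (array([ 610.8, -131. ]), array([39.2, 41.1]), 44.4)
red 268.0 (array([580. , 138.9]), array([40.2, 42.6]), 52.3)
```

View pics/top_cont.png

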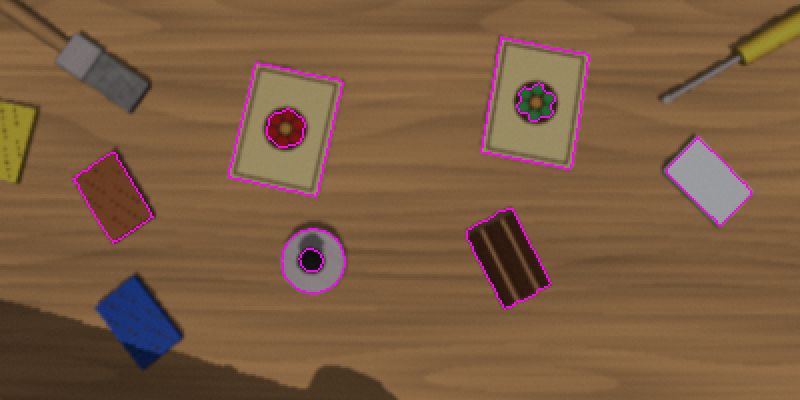

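```bash
cat > go.py <<'E'
import sys, numpy as np
from plant import manip
from scipy.spatial.transform import Rotation as Ro
# usage: go.py x y z jawyaw(deg): remaining travel in the tool's axes
x,y,z,yw=map(float,sys.argv[1:5])
s=manip.state(); q=s["tool_rot"]; R=Ro.from_quat([q[1],q[2],q[3],q[0]])
p=s["tool_pos"]; ya=np.degrees(np.arctan2(R.as_matrix()[1,1],R.as_matrix()[0,1]))
c,sn=np.cos(np.radians(yw)),np.sin(np.radians(yw))
G=Ro.from_matrix(np.array([[-sn,c,0],[c,sn,0],[0,0,-1]]).T)
d=np.array([x,y,z])-p
print("t",round(s["time"],2),"tcp",p.round(4),"yaw",ya.round(1),"F",np.round(s["contact_force"],1),"w",round(s["gripper_width"],3),"j6",s["joint_pos"][5].round(2))
print("shift now-axes mm",(R.inv().apply(d)*1000).round(1),"goal-axes mm",(G.inv().apply(d)*1000).round(1),"turn deg",np.degrees((R.inv()*G).as_rotvec()).round(1))
E
python3 go.py .45 .2 .23 -45.7;
```

```text
t 0.25 tcp [0.1701 0.6011 0.2307] yaw 74.2 F [ 0.7 -0.1 -0.5] w 1.001 j6 -0.12
shift now-axes mm [-378.6 -309.7    1. ] goal-axes mm [-79.8 482.6   0.7] turn deg [-0.000e+00  1.000e-01  1.199e+02]
```

Emit:
move_arm:
  rows:
    - {"tx": -0.0315, "ty": -0.026}
    - {"tx": -0.0315, "ty": -0.026}
    - {"tx": -0.0315, "ty": -0.026}
    - {"tx": -0.0315, "ty": -0.026}
    - {"tx": -0.0315, "ty": -0.026}
    - {"tx": -0.0315, "ty": -0.026}
    - {"tx": -0.0315, "ty": -0.026}
    - {"tx": -0.0315, "ty": -0.026}
    - {"tx": -0.0315, "ty": -0.026}
    - {"tx": -0.0315, "ty": -0.026}
    - {"tx": -0.0315, "ty": -0.026}
    - {"tx": -0.0315, "ty": -0.026}

```text
schema error: expected keys tx, ty, tz, ax, ay, az, jaw
```

```bash
python3 go.py .527 -.315 .2 -45.7
```

```text
t 0.25 tcp [0.1701 0.6011 0.2307] yaw 74.2 F [ 0.7 -0.1 -0.5] w 1.001 j6 -0.12
shift now-axes mm [-592.9 -784.3   31.4] goal-axes mm [-384.4  904.9   30.7] turn deg [-0.000e+00  1.000e-01  1.199e+02]
```

Emit:
move_arm:
  rows:
    - {"tx": -0.0315, "ty": -0.026, "tz": 0, "ax": 0, "ay": 0, "az": 0, "jaw": 0}
    - {"tx": -0.0315, "ty": -0.026, "tz": 0, "ax": 0, "ay": 0, "az": 0, "jaw": 0}
    - {"tx": -0.0315, "ty": -0.026, "tz": 0, "ax": 0, "ay": 0, "az": 0, "jaw": 0}
    - {"tx": -0.0315, "ty": -0.026, "tz": 0, "ax": 0, "ay": 0, "az": 0, "jaw": 0}
    - {"tx": -0.0315, "ty": -0.026, "tz": 0, "ax": 0, "ay": 0, "az": 0, "jaw": 0}
    - {"tx": -0.0315, "ty": -0.026, "tz": 0, "ax": 0, "ay": 0, "az": 0, "jaw": 0}
    - {"tx": -0.0315, "ty": -0.026, "tz": 0, "ax": 0, "ay": 0, "az": 0, "jaw": 0}
    - {"tx": -0.0315, "ty": -0.026, "tz": 0, "ax": 0, "ay": 0, "az": 0, "jaw": 0}
    - {"tx": -0.0315, "ty": -0.026, "tz": 0, "ax": 0, "ay": 0, "az": 0, "jaw": 0}
    - {"tx": -0.0315, "ty": -0.026, "tz": 0, "ax": 0, "ay": 0, "az": 0, "jaw": 0}
    - {"tx": -0.0315, "ty": -0.026, "tz": 0, "ax": 0, "ay": 0, "az": 0, "jaw": 0}
    - {"tx": -0.0315, "ty": -0.026, "tz": 0, "ax": 0, "ay": 0, "az": 0, "jaw": 0}

```text
time: 1.45
tool_pos: [0.4563, 0.1867, 0.2299]
tool_rot: [0.001, 0.132, 0.991, 0.0]
contact_force: [0.7, 0.4, -0.7]
gripper_width: 1.003
```

```bash
python3 go.py .527 -.315 .2 -45.7
```

```text
t 1.45 tcp [0.4563 0.1867 0.2299] yaw 74.8 F [ 0.7  0.4 -0.7] w 1.003 j6 -1.07
shift now-axes mm [-199.7 -465.7   29.9] goal-axes mm [-299.8  408.5   29.9] turn deg [1.000e-01 0.000e+00 1.205e+02]
```

Tracking is close. I continue to above the plate, keeping the current orientation, and turn afterwards.

Emit:
move_arm:
  rows:
    - {"tx": -0.0165, "ty": -0.0385, "tz": 0, "ax": 0, "ay": 0, "az": 0, "jaw": 0}
    - {"tx": -0.0165, "ty": -0.0385, "tz": 0, "ax": 0, "ay": 0, "az": 0, "jaw": 0}
    - {"tx": -0.0165, "ty": -0.0385, "tz": 0, "ax": 0, "ay": 0, "az": 0, "jaw": 0}
    - {"tx": -0.0165, "ty": -0.0385, "tz": 0, "ax": 0, "ay": 0, "az": 0, "jaw": 0}
    - {"tx": -0.0165, "ty": -0.0385, "tz": 0, "ax": 0, "ay": 0, "az": 0, "jaw": 0}
    - {"tx": -0.0165, "ty": -0.0385, "tz": 0, "ax": 0, "ay": 0, "az": 0, "jaw": 0}
    - {"tx": -0.0165, "ty": -0.0385, "tz": 0, "ax": 0, "ay": 0, "az": 0, "jaw": 0}
    - {"tx": -0.0165, "ty": -0.0385, "tz": 0, "ax": 0, "ay": 0, "az": 0, "jaw": 0}
    - {"tx": -0.0165, "ty": -0.0385, "tz": 0, "ax": 0, "ay": 0, "az": 0, "jaw": 0}
    - {"tx": -0.0165, "ty": -0.0385, "tz": 0, "ax": 0, "ay": 0, "az": 0, "jaw": 0}
    - {"tx": -0.0165, "ty": -0.0385, "tz": 0, "ax": 0, "ay": 0, "az": 0, "jaw": 0}
    - {"tx": -0.0165, "ty": -0.0385, "tz": 0, "ax": 0, "ay": 0, "az": 0, "jaw": 0}

```text
time: 2.65
tool_pos: [0.5269, -0.3323, 0.2303]
tool_rot: [0.003, 0.133, 0.991, 0.001]
contact_force: [0.7, 0.7, 1.0]
gripper_width: 1.003
```

Emit:
move_arm:
  rows:
    - {"tx": 0, "ty": 0, "tz": 0, "ax": 0, "ay": 0, "az": 8.5, "jaw": 0}
    - {"tx": 0, "ty": 0, "tz": 0, "ax": 0, "ay": 0, "az": 8.5, "jaw": 0}
    - {"tx": 0, "ty": 0, "tz": 0, "ax": 0, "ay": 0, "az": 8.5, "jaw": 0}
    - {"tx": 0, "ty": 0, "tz": 0, "ax": 0, "ay": 0, "az": 8.5, "jaw": 0}
    - {"tx": 0, "ty": 0, "tz": 0, "ax": 0, "ay": 0, "az": 8.5, "jaw": 0}
    - {"tx": 0, "ty": 0, "tz": 0, "ax": 0, "ay": 0, "az": 8.5, "jaw": 0}
    - {"tx": 0, "ty": 0, "tz": 0, "ax": 0, "ay": 0, "az": 8.5, "jaw": 0}
    - {"tx": 0, "ty": 0, "tz": 0, "ax": 0, "ay": 0, "az": 8.5, "jaw": 0}
    - {"tx": 0, "ty": 0, "tz": 0, "ax": 0, "ay": 0, "az": 8.5, "jaw": 0}
    - {"tx": 0, "ty": 0, "tz": 0, "ax": 0, "ay": 0, "az": 8.5, "jaw": 0}
    - {"tx": 0, "ty": 0, "tz": 0, "ax": 0, "ay": 0, "az": 8.5, "jaw": 0}
    - {"tx": 0, "ty": 0, "tz": 0, "ax": 0, "ay": 0, "az": 8.5, "jaw": 0}

```text
time: 3.85
tool_pos: [0.5249, -0.3391, 0.2262]
tool_rot: [-0.001, 0.86, 0.51, 0.002]
contact_force: [0.3, -0.5, 0.1]
gripper_width: 1.001
```

```bash
python3 go.py .527 -.315 .2 -45.7
```

```text
t 3.85 tcp [ 0.5249 -0.3391  0.2262] yaw -28.7 F [ 0.3 -0.5  0.1] w 1.001 j6 -0.19
shift now-axes mm [22.1 -9.7 26.2] goal-axes mm [ 18.4 -15.8  26.2] turn deg [-0.  -0.2 17. ]
```

Emit:
move_arm:
  rows:
    - {"tx": 0, "ty": 0, "tz": 0, "ax": 0, "ay": 0, "az": 8.5, "jaw": 0}
    - {"tx": 0, "ty": 0, "tz": 0, "ax": 0, "ay": 0, "az": 8.5, "jaw": 0}
    - {"tx": 0.012, "ty": -0.01, "tz": 0.02, "ax": 0, "ay": 0, "az": 0, "jaw": 0}
    - {"tx": 0.006, "ty": -0.005, "tz": 0.005, "ax": 0, "ay": 0, "az": 0, "jaw": 0}
    - {"tx": 0, "ty": 0, "tz": 0, "ax": 0, "ay": 0, "az": 0, "jaw": 0}

```text
time: 4.35
tool_pos: [0.5273, -0.3155, 0.2006]
tool_rot: [-0.001, 0.927, 0.374, 0.001]
contact_force: [-0.6, 0.4, 0.2]
gripper_width: 1.003
```

```bash
python3 go.py .527 -.315 .1 -45.7; python3 - <<'E'
from h import *
f=load("wrist"); c=f["color"]; cv2.imwrite("pics/wplate.png",c[:,:,::-1])
hsv=cv2.cvtColor(c,cv2.COLOR_RGB2HSV); H,S,V=[hsv[:,:,i].astype(int) for i in range(3)]
k=blob(((S<40)&(V>140)).astype(np.uint8)*255,(0,0,640,480)); print(cv2.contourArea(k),cv2.boundingRect(k),rect(f,k,.012))
E
```

```text
t 4.35 tcp [ 0.5273 -0.3155  0.2006] yaw -46.0 F [-0.6  0.4  0.2] w 1.003 j6 0.14
shift now-axes mm [ -0.2  -0.5 100.6] goal-axes mm [ 1.000e-01 -6.000e-01  1.006e+02] turn deg [-0.  -0.2 -0.3]
5335.5 (283, 162, 62, 92) (array([ 526.7, -316.1]), array([53.4, 83.4]), 44.3)
```

View pics/wplate.png

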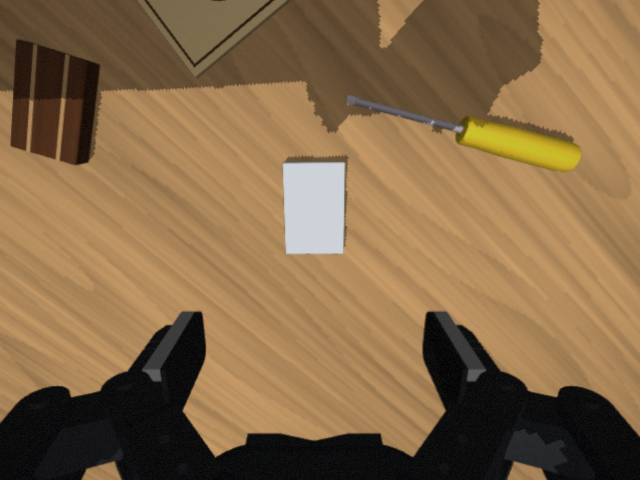

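Plate at wrist pixel (315,207) casts to (526.7,-316.1), within 1.5 mm of the top view. Descending.

Emit:
move_arm:
  rows:
    - {"tx": 0, "ty": 0, "tz": 0.04, "ax": 0, "ay": 0, "az": 0, "jaw": 0}
    - {"tx": 0, "ty": 0, "tz": 0.04, "ax": 0, "ay": 0, "az": 0, "jaw": 0}
    - {"tx": 0, "ty": 0, "tz": 0.04, "ax": 0, "ay": 0, "az": 0, "jaw": 0}
    - {"tx": 0, "ty": 0, "tz": 0.03, "ax": 0, "ay": 0, "az": 0, "jaw": 0}
    - {"tx": 0, "ty": 0, "tz": 0.015, "ax": 0, "ay": 0, "az": 0, "jaw": 0}
    - {"tx": 0, "ty": 0, "tz": 0.005, "ax": 0, "ay": 0, "az": 0, "jaw": 0}
    - {"tx": 0, "ty": 0, "tz": 0, "ax": 0, "ay": 0, "az": 0, "jaw": 0}

```text
time: 5.1
tool_pos: [0.5334, -0.3228, 0.0349]
tool_rot: [0.007, 0.927, 0.374, 0.005]
contact_force: [-0.0, 0.1, -0.0]
gripper_width: 0.998
```

```bash
python3 go.py .5268 -.3155 .001 -45.7
```

```text
t 5.1 tcp [ 0.5334 -0.3228  0.0349] yaw -46.0 F [-0.   0.1 -0. ] w 0.998 j6 0.14
shift now-axes mm [  0.2 -10.3  33.7] goal-axes mm [ 0.4 -9.8 33.9] turn deg [ 0.9 -0.2 -0.3]
```

Emit:
move_arm:
  rows:
    - {"tx": 0, "ty": -0.006, "tz": 0.01, "ax": 0.9, "ay": 0, "az": 0, "jaw": 0}
    - {"tx": 0, "ty": -0.004, "tz": 0.01, "ax": 0, "ay": 0, "az": 0, "jaw": 0}
    - {"tx": 0, "ty": 0, "tz": 0, "ax": 0, "ay": 0, "az": 0, "jaw": 0}
    - {"tx": 0, "ty": 0, "tz": 0, "ax": 0, "ay": 0, "az": 0, "jaw": 0}

```text
time: 5.5
tool_pos: [0.5292, -0.3176, 0.0187]
tool_rot: [0.003, 0.927, 0.375, 0.004]
contact_force: [-0.4, 0.4, 0.2]
gripper_width: 1.002
```

```bash
python3 go.py .5268 -.3155 .001 -45.7
```

```text
t 5.5 tcp [ 0.5292 -0.3176  0.0187] yaw -46.0 F [-0.4  0.4  0.2] w 1.002 j6 0.14
shift now-axes mm [-0.4 -3.3 17.6] goal-axes mm [-0.3 -3.1 17.7] turn deg [ 0.5 -0.3 -0.3]
```

Emit:
move_arm:
  rows:
    - {"tx": 0, "ty": -0.003, "tz": 0.012, "ax": 0.5, "ay": -0.3, "az": 0, "jaw": 0}
    - {"tx": 0, "ty": -0.001, "tz": 0.007, "ax": 0, "ay": 0, "az": 0, "jaw": 0}
    - {"tx": 0, "ty": 0, "tz": 0.002, "ax": 0, "ay": 0, "az": 0, "jaw": 0}
    - {"tx": 0, "ty": 0, "tz": 0, "ax": 0, "ay": 0, "az": 0, "jaw": 0}

```text
time: 5.9
tool_pos: [0.5267, -0.3147, -0.0033]
tool_rot: [0.0, 0.927, 0.375, -0.0]
contact_force: [0.6, 0.1, 0.3]
gripper_width: 0.997
```

```bash
python3 go.py .5268 -.3155 .001 -45.7
```

```text
t 5.9 tcp [ 0.5267 -0.3147 -0.0033] yaw -46.0 F [0.6 0.1 0.3] w 0.997 j6 0.14
shift now-axes mm [-0.5  0.6 -4.3] goal-axes mm [-0.5  0.6 -4.3] turn deg [-0.   0.  -0.3]
```

Emit:
move_arm:
  rows:
    - {"tx": 0, "ty": 0, "tz": -0.004, "ax": 0, "ay": 0, "az": 0, "jaw": 0}
    - {"tx": 0, "ty": 0, "tz": 0, "ax": 0, "ay": 0, "az": 0, "jaw": 0}
    - {"tx": 0, "ty": 0, "tz": 0, "ax": 0, "ay": 0, "az": 0, "jaw": 60}
    - {"tx": 0, "ty": 0, "tz": 0, "ax": 0, "ay": 0, "az": 0, "jaw": 255}
    - {"tx": 0, "ty": 0, "tz": 0, "ax": 0, "ay": 0, "az": 0, "jaw": 255}
    - {"tx": 0, "ty": 0, "tz": 0, "ax": 0, "ay": 0, "az": 0, "jaw": 255}
    - {"tx": 0, "ty": 0, "tz": 0, "ax": 0, "ay": 0, "az": 0, "jaw": 255}

```text
time: 6.6
tool_pos: [0.5279, -0.3157, 0.0029]
tool_rot: [0.001, 0.927, 0.375, 0.0]
contact_force: [-0.6, -0.3, -1.2]
gripper_width: 0.608
```

```bash
python3 go.py .5268 -.3155 .001 -45.7
```

```text
t 6.6 tcp [ 0.5279 -0.3157  0.0029] yaw -46.0 F [-0.6 -0.3 -1.2] w 0.608 j6 0.14
shift now-axes mm [-0.7 -0.9  1.9] goal-axes mm [-0.7 -0.9  1.9] turn deg [ 0.2  0.  -0.3]
```

Emit:
move_arm:
  rows:
    - {"tx": 0, "ty": 0, "tz": 0, "ax": 0, "ay": 0, "az": 0, "jaw": 255}
    - {"tx": 0, "ty": 0, "tz": -0.01, "ax": 0, "ay": 0, "az": 0, "jaw": 255}
    - {"tx": 0, "ty": 0, "tz": -0.02, "ax": 0, "ay": 0, "az": 0, "jaw": 255}
    - {"tx": 0, "ty": 0, "tz": -0.03, "ax": 0, "ay": 0, "az": 0, "jaw": 255}
    - {"tx": 0, "ty": 0, "tz": -0.03, "ax": 0, "ay": 0, "az": 0, "jaw": 255}
    - {"tx": 0, "ty": 0, "tz": -0.015, "ax": 0, "ay": 0, "az": 0, "jaw": 255}
    - {"tx": 0, "ty": 0, "tz": -0.005, "ax": 0, "ay": 0, "az": 0, "jaw": 255}
    - {"tx": 0, "ty": 0, "tz": 0, "ax": 0, "ay": 0, "az": 0, "jaw": 255}

```text
time: 7.4
tool_pos: [0.5262, -0.3142, 0.1165]
tool_rot: [-0.001, 0.927, 0.375, -0.001]
contact_force: [-0.6, 0.6, -0.9]
gripper_width: 0.609
```

```bash
python3 go.py .611 -.131 .12 -100.4; python3 - <<'E'
from h import *
f=load("wrist"); c=f["color"]; cv2.imwrite("pics/wplate2.png",c[:,:,::-1])
E
```

```text
t 7.4 tcp [ 0.5262 -0.3142  0.1165] yaw -46.0 F [-0.6  0.6 -0.9] w 0.609 j6 0.14
shift now-axes mm [188.3 -72.8  -3.6] goal-axes mm [  50.3 -195.5   -3.5] turn deg [-0.1  0.1 54.4]
```

View pics/wplate2.png

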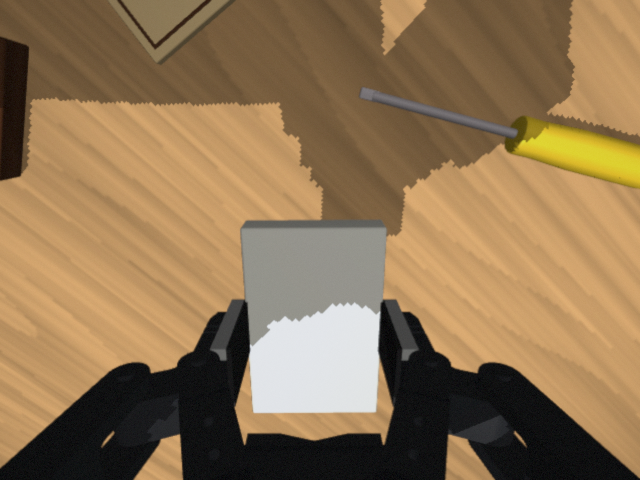

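The plate is held level (top face from pixel (243,222) to (378,412)). I'll measure its offset from the TCP.

```bash
python3 - <<'E'
from h import *
from plant import manip
f=load("wrist"); c=f["color"]
hsv=cv2.cvtColor(c,cv2.COLOR_RGB2HSV); H,S,V=[hsv[:,:,i].astype(int) for i in range(3)]
k=blob(((S<40)&(V>100)).astype(np.uint8)*255,(235,228,395,420)); print(cv2.boundingRect(k)); s=manip.state(); print(s["tool_pos"],rect(f,k,s["tool_pos"][2]+.0091))
q=cv2.boxPoints(cv2.minAreaRect(k)); print(q, ray(f,q,s["tool_pos"][2]+.0091).round(4))
E
```

```text
(241, 228, 146, 185)
[ 0.52542567 -0.31365616  0.11477639] (array([ 524.5, -315.5]), array([53.8, 83.7]), 44.1)
[[241. 228.]
 [386. 228.]
 [386. 412.]
 [241. 412.]] [[ 0.5361 -0.2673  0.1239]
 [ 0.573  -0.3055  0.1239]
 [ 0.5163 -0.3671  0.1239]
 [ 0.4723 -0.3217  0.1239]]
```

Emit:
move_arm:
  rows:
    - {"tx": 0.015, "ty": -0.006, "tz": 0, "ax": 0, "ay": 0, "az": 0, "jaw": 255}
    - {"tx": 0.03, "ty": -0.012, "tz": 0, "ax": 0, "ay": 0, "az": 0, "jaw": 255}
    - {"tx": 0.035, "ty": -0.0135, "tz": 0, "ax": 0, "ay": 0, "az": 0, "jaw": 255}
    - {"tx": 0.035, "ty": -0.0135, "tz": 0, "ax": 0, "ay": 0, "az": 0, "jaw": 255}
    - {"tx": 0.03, "ty": -0.012, "tz": 0, "ax": 0, "ay": 0, "az": 0, "jaw": 255}
    - {"tx": 0.02, "ty": -0.008, "tz": 0, "ax": 0, "ay": 0, "az": 0, "jaw": 255}
    - {"tx": 0.01, "ty": -0.004, "tz": 0, "ax": 0, "ay": 0, "az": 8, "jaw": 255}
    - {"tx": 0, "ty": 0, "tz": 0, "ax": 0, "ay": 0, "az": 8.5, "jaw": 255}
    - {"tx": 0, "ty": 0, "tz": 0, "ax": 0, "ay": 0, "az": 8.5, "jaw": 255}
    - {"tx": 0, "ty": 0, "tz": 0, "ax": 0, "ay": 0, "az": 8.5, "jaw": 255}
    - {"tx": 0, "ty": 0, "tz": 0, "ax": 0, "ay": 0, "az": 8.5, "jaw": 255}
    - {"tx": 0, "ty": 0, "tz": 0, "ax": 0, "ay": 0, "az": 6, "jaw": 255}

```text
time: 8.7
tool_pos: [0.5977, -0.1177, 0.0934]
tool_rot: [-0.009, 0.999, -0.046, -0.018]
contact_force: [-0.4, 0.1, -1.7]
gripper_width: 0.612
```

```bash
python3 go.py .611 -.131 .06 -100.4
```

```text
t 8.7 tcp [ 0.5977 -0.1177  0.0934] yaw -95.2 F [-0.4  0.1 -1.7] w 0.612 j6 1.34
shift now-axes mm [15.7 12.6 32.6] goal-axes mm [15.5 10.7 33.4] turn deg [-0.9  2.1  5.2]
```

Emit:
move_arm:
  rows:
    - {"tx": 0.01, "ty": 0.007, "tz": 0, "ax": -0.9, "ay": 2.1, "az": 5, "jaw": 255}
    - {"tx": 0.005, "ty": 0.003, "tz": 0.005, "ax": 0, "ay": 0, "az": 0, "jaw": 255}
    - {"tx": 0, "ty": 0, "tz": 0.005, "ax": 0, "ay": 0, "az": 0, "jaw": 255}
    - {"tx": 0, "ty": 0, "tz": 0, "ax": 0, "ay": 0, "az": 0, "jaw": 255}

```text
time: 9.1
tool_pos: [0.6087, -0.1247, 0.0761]
tool_rot: [-0.002, 0.996, -0.089, -0.005]
contact_force: [0.2, -1.0, -1.6]
gripper_width: 0.607
```

```bash
python3 go.py .611 -.131 .03 -100.4
```

```text
t 9.1 tcp [ 0.6087 -0.1247  0.0761] yaw -100.2 F [ 0.2 -1.  -1.6] w 0.607 j6 1.43
shift now-axes mm [ 3.9  5.9 46. ] goal-axes mm [ 3.4  5.8 46.1] turn deg [-0.2  0.6  0.2]
```

Emit:
move_arm:
  rows:
    - {"tx": 0.004, "ty": 0.004, "tz": 0.015, "ax": -0.2, "ay": 0.6, "az": 0, "jaw": 255}
    - {"tx": 0.002, "ty": 0.002, "tz": 0.015, "ax": 0, "ay": 0, "az": 0, "jaw": 255}
    - {"tx": 0, "ty": 0, "tz": 0.007, "ax": 0, "ay": 0, "az": 0, "jaw": 255}
    - {"tx": 0, "ty": 0, "tz": 0, "ax": 0, "ay": 0, "az": 0, "jaw": 255}
    - {"tx": 0, "ty": 0, "tz": 0, "ax": 0, "ay": 0, "az": 0, "jaw": 255}

```text
time: 9.6
tool_pos: [0.6124, -0.1304, 0.0354]
tool_rot: [-0.001, 0.996, -0.087, -0.002]
contact_force: [0.1, -0.1, -0.5]
gripper_width: 0.61
```

```bash
python3 go.py .611 -.131 .011 -100.4
```

```text
t 9.6 tcp [ 0.6124 -0.1304  0.0354] yaw -100.0 F [ 0.1 -0.1 -0.5] w 0.61 j6 1.42
shift now-axes mm [-1.1  0.9 24.4] goal-axes mm [-1.2  0.9 24.4] turn deg [-0.1  0.3  0.4]
```

Emit:
move_arm:
  rows:
    - {"tx": 0.001, "ty": 0.001, "tz": 0.01, "ax": 0, "ay": 0.3, "az": 0.4, "jaw": 255}
    - {"tx": 0, "ty": 0, "tz": 0.007, "ax": 0, "ay": 0, "az": 0, "jaw": 255}
    - {"tx": 0, "ty": 0, "tz": 0.002, "ax": 0, "ay": 0, "az": 0, "jaw": 255}
    - {"tx": 0, "ty": 0, "tz": 0, "ax": 0, "ay": 0, "az": 0, "jaw": 255}

```text
time: 10.0
tool_pos: [0.614, -0.1317, 0.0162]
tool_rot: [-0.0, 0.996, -0.091, 0.001]
contact_force: [-0.6, -0.3, -0.5]
gripper_width: 0.61
```

```bash
python3 go.py .611 -.131 .011 -100.4
```

```text
t 10.0 tcp [ 0.614  -0.1317  0.0162] yaw -100.4 F [-0.6 -0.3 -0.5] w 0.61 j6 1.42
shift now-axes mm [-3.1 -0.2  5.2] goal-axes mm [-3.1 -0.2  5.2] turn deg [-0.  -0.2  0. ]
```

Emit:
move_arm:
  rows:
    - {"tx": -0.001, "ty": 0, "tz": 0.003, "ax": 0, "ay": 0, "az": 0, "jaw": 255}
    - {"tx": 0, "ty": 0, "tz": 0.002, "ax": 0, "ay": 0, "az": 0, "jaw": 255}
    - {"tx": 0, "ty": 0, "tz": 0, "ax": 0, "ay": 0, "az": 0, "jaw": 255}

```text
time: 10.3
tool_pos: [0.6133, -0.1316, 0.0113]
tool_rot: [-0.0, 0.996, -0.091, 0.002]
contact_force: [0.5, 1.1, -0.8]
gripper_width: 0.607
```

```bash
python3 go.py .611 -.131 .011 -100.4
```

```text
t 10.3 tcp [ 0.6133 -0.1316  0.0113] yaw -100.4 F [ 0.5  1.1 -0.8] w 0.607 j6 1.42
shift now-axes mm [-2.4 -0.2  0.2] goal-axes mm [-2.4 -0.2  0.3] turn deg [-0.  -0.2  0. ]
```

Now release, wait, and rise.

Emit:
move_arm:
  rows:
    - {"tx": 0, "ty": 0, "tz": 0, "ax": 0, "ay": 0, "az": 0, "jaw": 80}
    - {"tx": 0, "ty": 0, "tz": 0, "ax": 0, "ay": 0, "az": 0, "jaw": 40}
    - {"tx": 0, "ty": 0, "tz": 0, "ax": 0, "ay": 0, "az": 0, "jaw": 0}
    - {"tx": 0, "ty": 0, "tz": 0, "ax": 0, "ay": 0, "az": 0, "jaw": 0}
    - {"tx": 0, "ty": 0, "tz": 0, "ax": 0, "ay": 0, "az": 0, "jaw": 0}
    - {"tx": 0, "ty": 0, "tz": -0.01, "ax": 0, "ay": 0, "az": 0, "jaw": 0}
    - {"tx": 0, "ty": 0, "tz": -0.03, "ax": 0, "ay": 0, "az": 0, "jaw": 0}
    - {"tx": 0, "ty": 0, "tz": -0.04, "ax": 0, "ay": 0, "az": 0, "jaw": 0}
    - {"tx": 0, "ty": 0, "tz": -0.04, "ax": 0, "ay": 0, "az": 0, "jaw": 0}
    - {"tx": 0, "ty": 0, "tz": -0.03, "ax": 0, "ay": 0, "az": 0, "jaw": 0}
    - {"tx": 0, "ty": 0, "tz": -0.01, "ax": 0, "ay": 0, "az": 0, "jaw": 0}

```text
time: 11.4
tool_pos: [0.6116, -0.1312, 0.1783]
tool_rot: [-0.001, 0.996, -0.091, 0.0]
contact_force: [0.8, 0.3, -0.3]
gripper_width: 1.001
```

```bash
python3 go.py .5025 .3234 .2 -56; python3 - <<'E'
from h import *
f=load("wrist"); c=f["color"]; cv2.imwrite("pics/wplate3.png",c[:,:,::-1])
hsv=cv2.cvtColor(c,cv2.COLOR_RGB2HSV); H,S,V=[hsv[:,:,i].astype(int) for i in range(3)]
k=blob(((S<40)&(V>100)).astype(np.uint8)*255,(200,100,440,420)); print(cv2.boundingRect(k),rect(f,k,.020))
k=blob(((H>18)&(H<32)&(V>90)&(S<130)).astype(np.uint8)*255,(0,0,640,440)); print(cv2.boundingRect(k),rect(f,k,.008))
E
```

```text
t 11.4 tcp [ 0.6116 -0.1312  0.1783] yaw -100.4 F [ 0.8  0.3 -0.3] w 1.001 j6 1.42
shift now-axes mm [-189.2 -427.5  -21.3] goal-axes mm [ 163.8 -437.9  -21.7] turn deg [ -0.   -0.1 -44.4]
(280, 163, 69, 101) (array([ 613. , -132.3]), array([53.8, 84.1]), 169.9)
(254, 135, 125, 149) (array([ 611.1, -133.1]), array([ 99.8, 128.5]), 169.6)
```

View pics/wplate3.png

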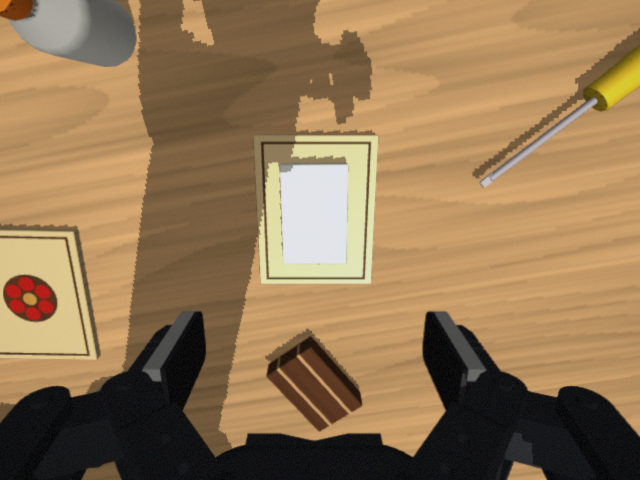

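Plate at (613,-132) versus the panel centre at (611,-131..-133): 2 mm off, angle 0.3°. On to the cork.

Emit:
move_arm:
  rows:
    - {"tx": -0.009, "ty": -0.02, "tz": -0.01, "ax": 0, "ay": 0, "az": 0, "jaw": 0}
    - {"tx": -0.018, "ty": -0.04, "tz": -0.01, "ax": 0, "ay": 0, "az": 0, "jaw": 0}
    - {"tx": -0.018, "ty": -0.04, "tz": -0.005, "ax": 0, "ay": 0, "az": 0, "jaw": 0}
    - {"tx": -0.018, "ty": -0.04, "tz": 0, "ax": 0, "ay": 0, "az": 0, "jaw": 0}
    - {"tx": -0.018, "ty": -0.04, "tz": 0, "ax": 0, "ay": 0, "az": 0, "jaw": 0}
    - {"tx": -0.018, "ty": -0.04, "tz": 0, "ax": 0, "ay": 0, "az": 0, "jaw": 0}
    - {"tx": -0.018, "ty": -0.04, "tz": 0, "ax": 0, "ay": 0, "az": 0, "jaw": 0}
    - {"tx": -0.018, "ty": -0.04, "tz": 0, "ax": 0, "ay": 0, "az": 0, "jaw": 0}
    - {"tx": -0.018, "ty": -0.04, "tz": 0, "ax": 0, "ay": 0, "az": 0, "jaw": 0}
    - {"tx": -0.018, "ty": -0.04, "tz": 0, "ax": 0, "ay": 0, "az": 0, "jaw": 0}
    - {"tx": -0.013, "ty": -0.03, "tz": 0, "ax": 0, "ay": 0, "az": 0, "jaw": 0}
    - {"tx": -0.006, "ty": -0.014, "tz": 0, "ax": 0, "ay": 0, "az": -4, "jaw": 0}

```text
time: 12.65
tool_pos: [0.4899, 0.333, 0.1849]
tool_rot: [0.003, 0.998, -0.058, -0.012]
contact_force: [0.6, -0.1, 0.5]
gripper_width: 0.999
```

Emit:
move_arm:
  rows:
    - {"tx": 0, "ty": 0, "tz": 0, "ax": 0, "ay": 0, "az": -8.5, "jaw": 0}
    - {"tx": 0, "ty": 0, "tz": 0, "ax": 0, "ay": 0, "az": -8.5, "jaw": 0}
    - {"tx": 0, "ty": 0, "tz": 0, "ax": 0, "ay": 0, "az": -8.5, "jaw": 0}
    - {"tx": 0, "ty": 0, "tz": 0, "ax": 0, "ay": 0, "az": -8.5, "jaw": 0}
    - {"tx": 0, "ty": 0, "tz": 0, "ax": 0, "ay": 0, "az": -5, "jaw": 0}
    - {"tx": 0, "ty": 0, "tz": 0, "ax": 0, "ay": 0, "az": 0, "jaw": 0}

```text
time: 13.25
tool_pos: [0.4824, 0.3341, 0.171]
tool_rot: [0.0, 0.958, 0.285, -0.022]
contact_force: [0.1, 0.8, -0.1]
gripper_width: 1.004
```

```bash
python3 go.py .5025 .3234 .2 -56; python3 - <<'E'
from h import *
f=load("wrist"); c=f["color"]; cv2.imwrite("pics/wcork.png",c[:,:,::-1])
hsv=cv2.cvtColor(c,cv2.COLOR_RGB2HSV); H,S,V=[hsv[:,:,i].astype(int) for i in range(3)]
k=blob(((H<14)&(S>140)&(V>60)).astype(np.uint8)*255,(150,60,500,430)); print(cv2.boundingRect(k),rect(f,k,.014))
E
```

```text
t 13.25 tcp [0.4824 0.3341 0.171 ] yaw -56.9 F [ 0.1  0.8 -0.1] w 1.004 j6 1.47
shift now-axes mm [  9.8  19.6 -29.7] goal-axes mm [ 10.7  20.1 -29. ] turn deg [-0.7  2.4 -0.9]
(308, 141, 69, 104) (array([503.3, 322.6]), array([52.8, 83.8]), 34.5)
```

View pics/wcork.png

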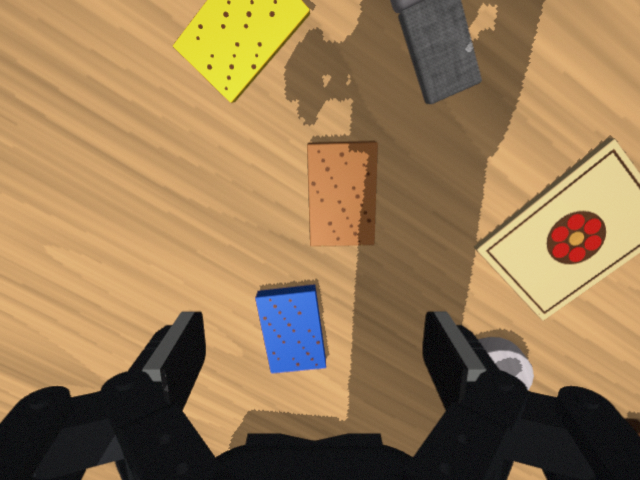

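Cork at pixel (342,193) casts to (503,323) mm, agreeing with the top view. Aligning and descending in stages.

Emit:
move_arm:
  rows:
    - {"tx": 0.006, "ty": 0.012, "tz": 0.02, "ax": -0.7, "ay": 2.4, "az": -1.2, "jaw": 0}
    - {"tx": 0.003, "ty": 0.006, "tz": 0.03, "ax": 0, "ay": 0, "az": 0, "jaw": 0}
    - {"tx": 0, "ty": 0, "tz": 0.03, "ax": 0, "ay": 0, "az": 0, "jaw": 0}
    - {"tx": 0, "ty": 0, "tz": 0.02, "ax": 0, "ay": 0, "az": 0, "jaw": 0}
    - {"tx": 0, "ty": 0, "tz": 0.01, "ax": 0, "ay": 0, "az": 0, "jaw": 0}
    - {"tx": 0, "ty": 0, "tz": 0, "ax": 0, "ay": 0, "az": 0, "jaw": 0}

```text
time: 13.9
tool_pos: [0.4983, 0.3225, 0.0537]
tool_rot: [0.0, 0.957, 0.289, -0.001]
contact_force: [0.3, -0.4, 0.2]
gripper_width: 1.003
```

```bash
python3 go.py .503 .323 .002 -55.6
```

```text
t 13.9 tcp [0.4983 0.3225 0.0537] yaw -56.4 F [ 0.3 -0.4  0.2] w 1.003 j6 1.43
shift now-axes mm [ 4.3  2.2 51.7] goal-axes mm [ 4.2  2.2 51.7] turn deg [-0.   0.1 -0.8]
```

Emit:
move_arm:
  rows:
    - {"tx": 0.002, "ty": 0.001, "tz": 0.02, "ax": 0, "ay": 0, "az": -0.8, "jaw": 0}
    - {"tx": 0.002, "ty": 0.001, "tz": 0.015, "ax": 0, "ay": 0, "az": 0, "jaw": 0}
    - {"tx": 0, "ty": 0, "tz": 0.006, "ax": 0, "ay": 0, "az": 0, "jaw": 0}
    - {"tx": 0, "ty": 0, "tz": 0.001, "ax": 0, "ay": 0, "az": 0, "jaw": 0}
    - {"tx": 0, "ty": 0, "tz": 0, "ax": 0, "ay": 0, "az": 0, "jaw": 0}

```text
time: 14.4
tool_pos: [0.5056, 0.3246, 0.0141]
tool_rot: [-0.0, 0.956, 0.294, 0.002]
contact_force: [-0.7, 0.2, 0.1]
gripper_width: 1.004
```

```bash
python3 go.py .503 .323 .002 -55.6
```

```text
t 14.4 tcp [0.5056 0.3246 0.0141] yaw -55.8 F [-0.7  0.2  0.1] w 1.004 j6 1.42
shift now-axes mm [-3.1 -0.1 12.1] goal-axes mm [-3.  -0.1 12.1] turn deg [ 0.  -0.3 -0.2]
```

Emit:
move_arm:
  rows:
    - {"tx": -0.002, "ty": 0, "tz": 0.007, "ax": 0, "ay": 0, "az": 0, "jaw": 0}
    - {"tx": -0.001, "ty": 0, "tz": 0.004, "ax": 0, "ay": 0, "az": 0, "jaw": 0}
    - {"tx": 0, "ty": 0, "tz": 0, "ax": 0, "ay": 0, "az": 0, "jaw": 0}
    - {"tx": 0, "ty": 0, "tz": 0, "ax": 0, "ay": 0, "az": 0, "jaw": 60}
    - {"tx": 0, "ty": 0, "tz": 0, "ax": 0, "ay": 0, "az": 0, "jaw": 255}
    - {"tx": 0, "ty": 0, "tz": 0, "ax": 0, "ay": 0, "az": 0, "jaw": 255}
    - {"tx": 0, "ty": 0, "tz": 0, "ax": 0, "ay": 0, "az": 0, "jaw": 255}
    - {"tx": 0, "ty": 0, "tz": 0, "ax": 0, "ay": 0, "az": 0, "jaw": 255}
    - {"tx": 0, "ty": 0, "tz": 0, "ax": 0, "ay": 0, "az": 0, "jaw": 255}

```text
time: 15.3
tool_pos: [0.5053, 0.3241, 0.006]
tool_rot: [-0.001, 0.956, 0.294, 0.005]
contact_force: [0.5, 0.2, -0.3]
gripper_width: 0.606
```

```bash
python3 go.py .503 .323 .12 -55.6
```

```text
t 15.3 tcp [0.5053 0.3241 0.006 ] yaw -55.8 F [ 0.5  0.2 -0.3] w 0.606 j6 1.42
shift now-axes mm [  -1.3   -0.2 -114. ] goal-axes mm [  -2.5   -0.4 -114. ] turn deg [ 0.1 -0.6 -0.2]
```

Emit:
move_arm:
  rows:
    - {"tx": 0, "ty": 0, "tz": 0, "ax": 0, "ay": -0.5, "az": 0, "jaw": 70}
    - {"tx": 0, "ty": 0, "tz": 0.003, "ax": 0, "ay": 0, "az": 0, "jaw": 70}
    - {"tx": 0, "ty": 0, "tz": 0.002, "ax": 0, "ay": 0, "az": 0, "jaw": 70}
    - {"tx": 0, "ty": 0, "tz": 0, "ax": 0, "ay": 0, "az": 0, "jaw": 70}
    - {"tx": 0, "ty": 0, "tz": 0, "ax": 0, "ay": 0, "az": 0, "jaw": 255}
    - {"tx": 0, "ty": 0, "tz": 0, "ax": 0, "ay": 0, "az": 0, "jaw": 255}
    - {"tx": 0, "ty": 0, "tz": 0, "ax": 0, "ay": 0, "az": 0, "jaw": 255}
    - {"tx": 0, "ty": 0, "tz": 0, "ax": 0, "ay": 0, "az": 0, "jaw": 255}

```text
time: 16.1
tool_pos: [0.5054, 0.3241, 0.0007]
tool_rot: [0.001, 0.956, 0.294, 0.001]
contact_force: [0.4, 0.5, -0.7]
gripper_width: 0.616
```

```bash
python3 go.py .503 .323 .12 -55.6
```

```text
t 16.1 tcp [0.5054 0.3241 0.0007] yaw -55.8 F [ 0.4  0.5 -0.7] w 0.616 j6 1.42
shift now-axes mm [  -2.5   -0.2 -119.3] goal-axes mm [  -2.6   -0.4 -119.3] turn deg [ 0.1 -0.1 -0.2]
```

Emit:
move_arm:
  rows:
    - {"tx": 0, "ty": 0, "tz": -0.01, "ax": 0, "ay": 0, "az": 0, "jaw": 255}
    - {"tx": 0, "ty": 0, "tz": -0.02, "ax": 0, "ay": 0, "az": 0, "jaw": 255}
    - {"tx": 0, "ty": 0, "tz": -0.03, "ax": 0, "ay": 0, "az": 0, "jaw": 255}
    - {"tx": 0, "ty": 0, "tz": -0.04, "ax": 0, "ay": 0, "az": 0, "jaw": 255}
    - {"tx": 0, "ty": 0, "tz": -0.03, "ax": 0, "ay": 0, "az": 0, "jaw": 255}
    - {"tx": 0, "ty": 0, "tz": -0.015, "ax": 0, "ay": 0, "az": 0, "jaw": 255}
    - {"tx": 0, "ty": 0, "tz": -0.005, "ax": 0, "ay": 0, "az": 0, "jaw": 255}
    - {"tx": 0, "ty": 0, "tz": 0, "ax": 0, "ay": 0, "az": 0, "jaw": 255}

```text
time: 16.9
tool_pos: [0.5035, 0.3235, 0.1571]
tool_rot: [0.001, 0.956, 0.294, -0.001]
contact_force: [-0.0, 0.1, -0.4]
gripper_width: 0.613
```

```bash
python3 go.py .613 -.132 .15 -100.4; python3 - <<'E'
from h import *
from plant import manip
f=load("wrist"); c=f["color"]; cv2.imwrite("pics/wcork2.png",c[:,:,::-1])
hsv=cv2.cvtColor(c,cv2.COLOR_RGB2HSV); H,S,V=[hsv[:,:,i].astype(int) for i in range(3)]
k=blob(((H<14)&(S>140)&(V>60)).astype(np.uint8)*255,(200,200,440,440)); s=manip.state(); print(cv2.boundingRect(k),rect(f,k,s["tool_pos"][2]+.0133),s["tool_pos"])
E
```

```text
t 16.9 tcp [0.5035 0.3235 0.1571] yaw -55.8 F [-0.   0.1 -0.4] w 0.613 j6 1.42
shift now-axes mm [-165.6  438.2    8. ] goal-axes mm [189.9 428.2   7.1] turn deg [ 0.1  0.1 44.6]
(239, 224, 149, 197) (array([503. , 322.8]), array([53.7, 86.9]), 34.5) [0.50313438 0.32331161 0.15630422]
```

View pics/wcork2.png

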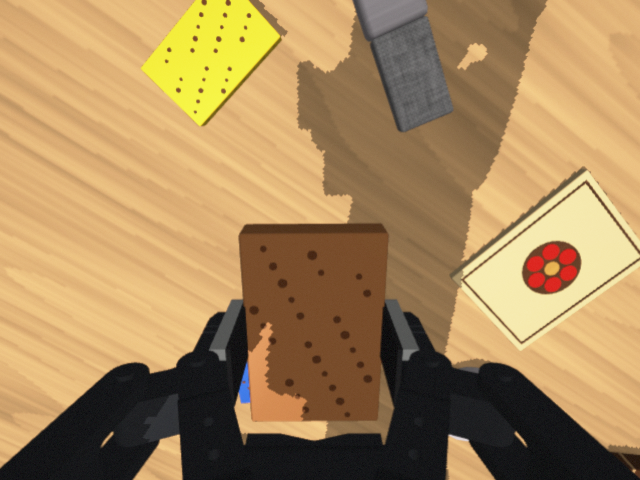

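Cork held squarely. Carrying it to the green panel.

Emit:
move_arm:
  rows:
    - {"tx": -0.008, "ty": 0.02, "tz": -0.005, "ax": 0, "ay": 0, "az": 0, "jaw": 255}
    - {"tx": -0.015, "ty": 0.04, "tz": -0.01, "ax": 0, "ay": 0, "az": 0, "jaw": 255}
    - {"tx": -0.015, "ty": 0.04, "tz": -0.005, "ax": 0, "ay": 0, "az": 0, "jaw": 255}
    - {"tx": -0.015, "ty": 0.04, "tz": 0, "ax": 0, "ay": 0, "az": 0, "jaw": 255}
    - {"tx": -0.015, "ty": 0.04, "tz": 0, "ax": 0, "ay": 0, "az": 0, "jaw": 255}
    - {"tx": -0.015, "ty": 0.04, "tz": 0, "ax": 0, "ay": 0, "az": 0, "jaw": 255}
    - {"tx": -0.015, "ty": 0.04, "tz": 0, "ax": 0, "ay": 0, "az": 0, "jaw": 255}
    - {"tx": -0.015, "ty": 0.04, "tz": 0, "ax": 0, "ay": 0, "az": 0, "jaw": 255}
    - {"tx": -0.015, "ty": 0.04, "tz": 0, "ax": 0, "ay": 0, "az": 0, "jaw": 255}
    - {"tx": -0.015, "ty": 0.04, "tz": 0, "ax": 0, "ay": 0, "az": 0, "jaw": 255}
    - {"tx": -0.012, "ty": 0.03, "tz": 0, "ax": 0, "ay": 0, "az": 0, "jaw": 255}
    - {"tx": -0.006, "ty": 0.015, "tz": 0, "ax": 0, "ay": 0, "az": 4, "jaw": 255}

```text
time: 18.15
tool_pos: [0.5995, -0.1332, 0.1471]
tool_rot: [-0.005, 0.965, 0.263, -0.023]
contact_force: [-0.4, -0.1, -0.5]
gripper_width: 0.613
```

Emit:
move_arm:
  rows:
    - {"tx": 0, "ty": 0, "tz": 0, "ax": 0, "ay": 0, "az": 8.5, "jaw": 255}
    - {"tx": 0, "ty": 0, "tz": 0, "ax": 0, "ay": 0, "az": 8.5, "jaw": 255}
    - {"tx": 0, "ty": 0, "tz": 0, "ax": 0, "ay": 0, "az": 8.5, "jaw": 255}
    - {"tx": 0, "ty": 0, "tz": 0, "ax": 0, "ay": 0, "az": 8.5, "jaw": 255}
    - {"tx": 0, "ty": 0, "tz": 0, "ax": 0, "ay": 0, "az": 5, "jaw": 255}
    - {"tx": 0, "ty": 0, "tz": 0, "ax": 0, "ay": 0, "az": 0, "jaw": 255}

```text
time: 18.75
tool_pos: [0.5917, -0.1354, 0.1298]
tool_rot: [-0.0, 0.996, -0.081, -0.036]
contact_force: [0.3, -0.6, -1.1]
gripper_width: 0.61
```

```bash
python3 go.py .6135 -.1319 .06 -100.4
```

```text
t 18.75 tcp [ 0.5917 -0.1354  0.1298] yaw -99.3 F [ 0.3 -0.6 -1.1] w 0.61 j6 1.4
shift now-axes mm [25.9 -7.3 68.1] goal-axes mm [20.8 -7.3 69.8] turn deg [0.3 4.1 1.1]
```

Emit:
move_arm:
  rows:
    - {"tx": 0.005, "ty": -0.002, "tz": 0.005, "ax": 0.3, "ay": 3, "az": 1, "jaw": 255}
    - {"tx": 0.01, "ty": -0.003, "tz": 0.01, "ax": 0, "ay": 1, "az": 0, "jaw": 255}
    - {"tx": 0.005, "ty": -0.002, "tz": 0.01, "ax": 0, "ay": 0, "az": 0, "jaw": 255}
    - {"tx": 0, "ty": 0, "tz": 0.01, "ax": 0, "ay": 0, "az": 0, "jaw": 255}
    - {"tx": 0, "ty": 0, "tz": 0, "ax": 0, "ay": 0, "az": 0, "jaw": 255}

```text
time: 19.25
tool_pos: [0.6086, -0.1304, 0.085]
tool_rot: [-0.001, 0.996, -0.086, -0.006]
contact_force: [-0.4, -1.1, -0.2]
gripper_width: 0.613
```

```bash
python3 go.py .6135 -.1319 .0207 -100.4
```

```text
t 19.25 tcp [ 0.6086 -0.1304  0.085 ] yaw -99.9 F [-0.4 -1.1 -0.2] w 0.613 j6 1.41
shift now-axes mm [ 5.8  0.7 64.2] goal-axes mm [ 5.1  0.6 64.3] turn deg [-0.1  0.6  0.5]
```

Emit:
move_arm:
  rows:
    - {"tx": 0.003, "ty": 0, "tz": 0.015, "ax": 0, "ay": 0.6, "az": 0.5, "jaw": 255}
    - {"tx": 0.001, "ty": 0, "tz": 0.02, "ax": 0, "ay": 0, "az": 0, "jaw": 255}
    - {"tx": 0, "ty": 0, "tz": 0.01, "ax": 0, "ay": 0, "az": 0, "jaw": 255}
    - {"tx": 0, "ty": 0, "tz": 0.003, "ax": 0, "ay": 0, "az": 0, "jaw": 255}
    - {"tx": 0, "ty": 0, "tz": 0, "ax": 0, "ay": 0, "az": 0, "jaw": 255}

```text
time: 19.75
tool_pos: [0.6124, -0.1313, 0.0353]
tool_rot: [-0.001, 0.996, -0.09, -0.001]
contact_force: [-0.1, -0.3, 0.2]
gripper_width: 0.615
```

```bash
python3 go.py .6135 -.1319 .0207 -100.4
```

```text
t 19.75 tcp [ 0.6124 -0.1313  0.0353] yaw -100.3 F [-0.1 -0.3  0.2] w 0.615 j6 1.42
shift now-axes mm [ 1.2  0.4 14.6] goal-axes mm [ 1.2  0.4 14.6] turn deg [-0.1  0.1  0.1]
```

Emit:
move_arm:
  rows:
    - {"tx": 0, "ty": 0, "tz": 0.007, "ax": 0, "ay": 0, "az": 0, "jaw": 255}
    - {"tx": 0, "ty": 0, "tz": 0.004, "ax": 0, "ay": 0, "az": 0, "jaw": 255}
    - {"tx": 0, "ty": 0, "tz": 0.001, "ax": 0, "ay": 0, "az": 0, "jaw": 255}
    - {"tx": 0, "ty": 0, "tz": 0, "ax": 0, "ay": 0, "az": 0, "jaw": 255}

```text
time: 20.15
tool_pos: [0.6139, -0.1318, 0.0249]
tool_rot: [-0.0, 0.996, -0.089, 0.001]
contact_force: [0.5, 0.6, -0.9]
gripper_width: 0.615
```

```bash
python3 go.py .6135 -.1319 .0207 -100.4
```

```text
t 20.15 tcp [ 0.6139 -0.1318  0.0249] yaw -100.3 F [ 0.5  0.6 -0.9] w 0.615 j6 1.42
shift now-axes mm [-0.4  0.1  4.2] goal-axes mm [-0.4  0.1  4.2] turn deg [-0.  -0.1  0.1]
```

Emit:
move_arm:
  rows:
    - {"tx": 0, "ty": 0, "tz": 0.003, "ax": 0, "ay": 0, "az": 0, "jaw": 255}
    - {"tx": 0, "ty": 0, "tz": 0.001, "ax": 0, "ay": 0, "az": 0, "jaw": 255}
    - {"tx": 0, "ty": 0, "tz": 0, "ax": 0, "ay": 0, "az": 0, "jaw": 255}

```text
time: 20.45
tool_pos: [0.6145, -0.132, 0.0214]
tool_rot: [-0.0, 0.996, -0.089, 0.002]
contact_force: [-0.1, 0.6, -0.5]
gripper_width: 0.611
```

```bash
python3 go.py .6135 -.1319 .0207 -100.4
```

```text
t 20.45 tcp [ 0.6145 -0.132   0.0214] yaw -100.3 F [-0.1  0.6 -0.5] w 0.611 j6 1.42
shift now-axes mm [-1.   0.1  0.7] goal-axes mm [-1.   0.1  0.7] turn deg [-0.  -0.2  0.1]
```

Emit:
move_arm:
  rows:
    - {"tx": 0, "ty": 0, "tz": 0, "ax": 0, "ay": 0, "az": 0, "jaw": 80}
    - {"tx": 0, "ty": 0, "tz": 0, "ax": 0, "ay": 0, "az": 0, "jaw": 40}
    - {"tx": 0, "ty": 0, "tz": 0, "ax": 0, "ay": 0, "az": 0, "jaw": 0}
    - {"tx": 0, "ty": 0, "tz": 0, "ax": 0, "ay": 0, "az": 0, "jaw": 0}
    - {"tx": 0, "ty": 0, "tz": 0, "ax": 0, "ay": 0, "az": 0, "jaw": 0}
    - {"tx": 0, "ty": 0, "tz": -0.01, "ax": 0, "ay": 0, "az": 0, "jaw": 0}
    - {"tx": 0, "ty": 0, "tz": -0.03, "ax": 0, "ay": 0, "az": 0, "jaw": 0}
    - {"tx": 0, "ty": 0, "tz": -0.04, "ax": 0, "ay": 0, "az": 0, "jaw": 0}
    - {"tx": 0, "ty": 0, "tz": -0.04, "ax": 0, "ay": 0, "az": 0, "jaw": 0}
    - {"tx": 0, "ty": 0, "tz": -0.03, "ax": 0, "ay": 0, "az": 0, "jaw": 0}
    - {"tx": 0, "ty": 0, "tz": -0.01, "ax": 0, "ay": 0, "az": 0, "jaw": 0}

```text
time: 21.55
tool_pos: [0.6124, -0.1315, 0.1877]
tool_rot: [-0.001, 0.996, -0.089, -0.001]
contact_force: [0.1, -0.6, -0.3]
gripper_width: 0.997
```

```bash
python3 go.py .4448 -.0968 .19 -62.7; python3 - <<'E'
from h import *
f=load("wrist"); c=f["color"]; cv2.imwrite("pics/wcork3.png",c[:,:,::-1])
hsv=cv2.cvtColor(c,cv2.COLOR_RGB2HSV); H,S,V=[hsv[:,:,i].astype(int) for i in range(3)]
k=blob(((H<14)&(S>140)&(V>60)).astype(np.uint8)*255,(250,130,380,300)); print(cv2.boundingRect(k),rect(f,k,.034))
k=blob(((H>18)&(H<32)&(V>90)&(S<130)).astype(np.uint8)*255,(220,0,420,300)); print(cv2.boundingRect(k),rect(f,k,.008))
E
```

```text
t 21.55 tcp [ 0.6124 -0.1315  0.1877] yaw -100.3 F [ 0.1 -0.6 -0.3] w 0.997 j6 1.42
shift now-axes mm [-171.1   -4.2   -2.1] goal-axes mm [-133.1 -107.7   -2.3] turn deg [ -0.1   0.  -37.6]
(280, 164, 68, 101) (array([ 614.1, -132.3]), array([52.2, 82.8]), 169.7)
(256, 134, 121, 147) (array([ 611.1, -133.1]), array([ 99.9, 130.2]), 169.6)
```

View pics/wcork3.png

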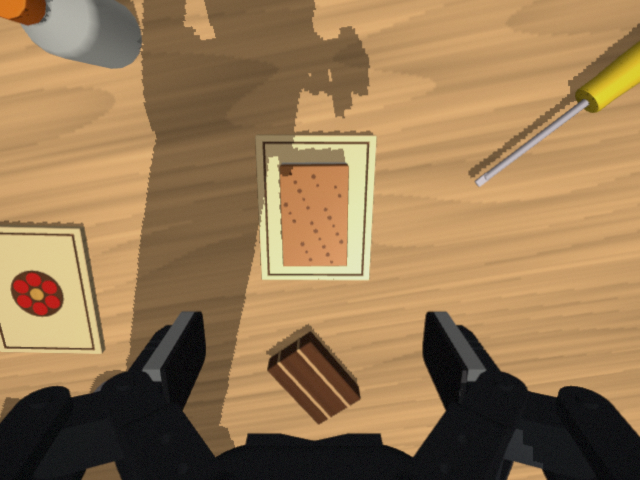

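Cork lies 3 mm off the panel centre, angle good. Now the caul.

Emit:
move_arm:
  rows:
    - {"tx": -0.015, "ty": 0, "tz": -0.003, "ax": 0, "ay": 0, "az": 0, "jaw": 0}
    - {"tx": -0.035, "ty": -0.001, "tz": -0.003, "ax": 0, "ay": 0, "az": 0, "jaw": 0}
    - {"tx": -0.04, "ty": -0.001, "tz": 0, "ax": 0, "ay": 0, "az": 0, "jaw": 0}
    - {"tx": -0.035, "ty": -0.001, "tz": 0, "ax": 0, "ay": 0, "az": 0, "jaw": 0}
    - {"tx": -0.025, "ty": -0.001, "tz": 0, "ax": 0, "ay": 0, "az": 0, "jaw": 0}
    - {"tx": -0.01, "ty": 0, "tz": 0, "ax": 0, "ay": 0, "az": 0, "jaw": 0}
    - {"tx": 0, "ty": 0, "tz": 0, "ax": 0, "ay": 0, "az": -8.5, "jaw": 0}
    - {"tx": 0, "ty": 0, "tz": 0, "ax": 0, "ay": 0, "az": -8.5, "jaw": 0}
    - {"tx": 0, "ty": 0, "tz": 0, "ax": 0, "ay": 0, "az": -8.5, "jaw": 0}
    - {"tx": 0, "ty": 0, "tz": 0, "ax": 0, "ay": 0, "az": -7.5, "jaw": 0}
    - {"tx": 0, "ty": 0, "tz": 0, "ax": 0, "ay": 0, "az": -4, "jaw": 0}
    - {"tx": 0, "ty": 0, "tz": 0, "ax": 0, "ay": 0, "az": 0, "jaw": 0}

```text
time: 22.8
tool_pos: [0.4406, -0.0943, 0.1741]
tool_rot: [-0.009, 0.971, 0.241, -0.011]
contact_force: [-0.4, 0.5, -0.1]
gripper_width: 1.0
```

```bash
python3 go.py .4448 -.0968 .15 -62.7; python3 - <<'E'
from h import *
f=load("wrist"); c=f["color"]; cv2.imwrite("pics/wcaul.png",c[:,:,::-1])
print(np.round(f["R"],3))
E
```

```text
t 22.8 tcp [ 0.4406 -0.0943  0.1741] yaw -62.2 F [-0.4  0.5 -0.1] w 1.0 j6 0.71
shift now-axes mm [ 3.   4.7 24. ] goal-axes mm [ 2.6  4.1 24.1] turn deg [-1.3  1.   0.5]
[[ 0.466 -0.885 -0.022]
 [-0.832 -0.446  0.33 ]
 [-0.302 -0.135 -0.944]]
```

View pics/wcaul.png

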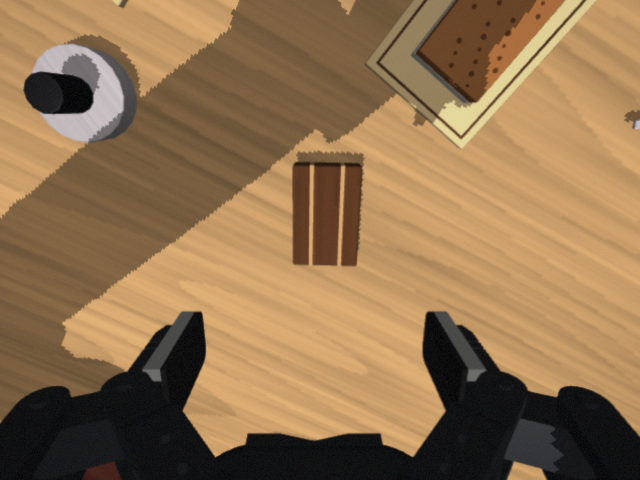

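```bash
python3 - <<'E'
from h import *
f=load("wrist"); c=f["color"]
hsv=cv2.cvtColor(c,cv2.COLOR_RGB2HSV); H,S,V=[hsv[:,:,i].astype(int) for i in range(3)]
m=((H<13)&(S>150)).astype(np.uint8)*255
m=cv2.morphologyEx(m,cv2.MORPH_CLOSE,np.ones((9,9)))
k=blob(m,(270,130,385,285)); print(hsv[200,300],hsv[155,330],cv2.boundingRect(k),rect(f,k,.020))
cv2.drawContours(c,[k],-1,(255,0,255),1); cv2.imwrite("pics/wcaulc.png",cv2.resize(c[120:290,250:410],None,fx=3,fy=3)[:,:,::-1])
E
```

```text
[ 13 170  90] [ 17 120 125] (294, 163, 67, 102) (array([ 443. , -100.9]), array([52., 84.]), 26.7)
```

View pics/wcaulc.png

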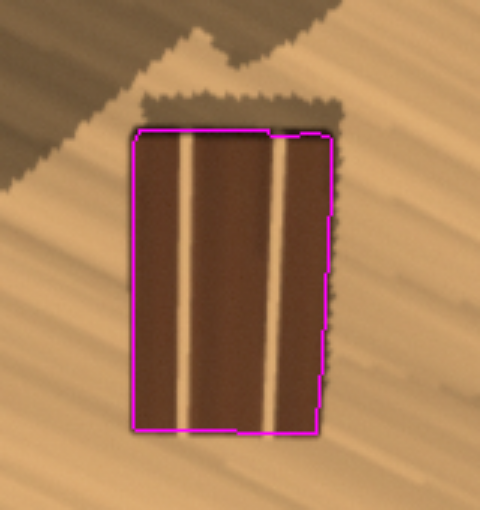

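Clean caul contour: (443,-101), 52×84 mm, 26.7° (shadow was biasing the top-view value). Descending.

Emit:
move_arm:
  rows:
    - {"tx": -0.001, "ty": 0.004, "tz": 0.02, "ax": -1.3, "ay": 1, "az": 1, "jaw": 0}
    - {"tx": 0, "ty": 0.003, "tz": 0.03, "ax": 0, "ay": 0, "az": 0, "jaw": 0}
    - {"tx": 0, "ty": 0, "tz": 0.03, "ax": 0, "ay": 0, "az": 0, "jaw": 0}
    - {"tx": 0, "ty": 0, "tz": 0.02, "ax": 0, "ay": 0, "az": 0, "jaw": 0}
    - {"tx": 0, "ty": 0, "tz": 0.01, "ax": 0, "ay": 0, "az": 0, "jaw": 0}
    - {"tx": 0, "ty": 0, "tz": 0, "ax": 0, "ay": 0, "az": 0, "jaw": 0}

```text
time: 23.5
tool_pos: [0.4429, -0.1013, 0.0601]
tool_rot: [0.001, 0.974, 0.227, 0.001]
contact_force: [-0.3, 0.1, 0.9]
gripper_width: 0.999
```

```bash
python3 go.py .443 -.1005 .003 -63.3
```

```text
t 23.5 tcp [ 0.4429 -0.1013  0.0601] yaw -63.7 F [-0.3  0.1  0.9] w 0.999 j6 0.72
shift now-axes mm [ 0.4 -0.8 57.1] goal-axes mm [ 0.5 -0.7 57.1] turn deg [ 0.2 -0.  -0.4]
```

Emit:
move_arm:
  rows:
    - {"tx": 0, "ty": 0, "tz": 0.02, "ax": 0, "ay": 0, "az": -0.4, "jaw": 0}
    - {"tx": 0, "ty": 0, "tz": 0.016, "ax": 0, "ay": 0, "az": 0, "jaw": 0}
    - {"tx": 0, "ty": 0, "tz": 0.008, "ax": 0, "ay": 0, "az": 0, "jaw": 0}
    - {"tx": 0, "ty": 0, "tz": 0.003, "ax": 0, "ay": 0, "az": 0, "jaw": 0}
    - {"tx": 0, "ty": 0, "tz": 0, "ax": 0, "ay": 0, "az": 0, "jaw": 0}

```text
time: 24.0
tool_pos: [0.4473, -0.103, 0.0168]
tool_rot: [0.004, 0.973, 0.23, 0.004]
contact_force: [0.3, 0.6, -0.3]
gripper_width: 0.997
```

```bash
python3 go.py .443 -.1005 .003 -63.3
```

```text
t 24.0 tcp [ 0.4473 -0.103   0.0168] yaw -63.4 F [ 0.3  0.6 -0.3] w 0.997 j6 0.72
shift now-axes mm [-2.8 -4.3 13.8] goal-axes mm [-2.7 -4.1 13.8] turn deg [ 0.5 -0.4 -0.1]
```

Emit:
move_arm:
  rows:
    - {"tx": -0.002, "ty": -0.003, "tz": 0.006, "ax": 0.5, "ay": -0.4, "az": 0, "jaw": 0}
    - {"tx": -0.001, "ty": -0.001, "tz": 0.004, "ax": 0, "ay": 0, "az": 0, "jaw": 0}
    - {"tx": 0, "ty": 0, "tz": 0.001, "ax": 0, "ay": 0, "az": 0, "jaw": 0}
    - {"tx": 0, "ty": 0, "tz": 0, "ax": 0, "ay": 0, "az": 0, "jaw": 0}

```text
time: 24.4
tool_pos: [0.4444, -0.1013, 0.0074]
tool_rot: [0.001, 0.973, 0.23, 0.001]
contact_force: [0.4, -0.6, 0.2]
gripper_width: 1.001
```

```bash
python3 go.py .443 -.1005 .003 -63.3
```

```text
t 24.4 tcp [ 0.4444 -0.1013  0.0074] yaw -63.4 F [ 0.4 -0.6  0.2] w 1.001 j6 0.72
shift now-axes mm [-0.9 -1.4  4.4] goal-axes mm [-0.9 -1.3  4.4] turn deg [ 0.2 -0.1 -0.1]
```

Emit:
move_arm:
  rows:
    - {"tx": -0.001, "ty": -0.001, "tz": 0.003, "ax": 0, "ay": 0, "az": 0, "jaw": 0}
    - {"tx": 0, "ty": 0, "tz": 0.001, "ax": 0, "ay": 0, "az": 0, "jaw": 60}
    - {"tx": 0, "ty": 0, "tz": 0, "ax": 0, "ay": 0, "az": 0, "jaw": 70}
    - {"tx": 0, "ty": 0, "tz": 0, "ax": 0, "ay": 0, "az": 0, "jaw": 255}
    - {"tx": 0, "ty": 0, "tz": 0, "ax": 0, "ay": 0, "az": 0, "jaw": 255}
    - {"tx": 0, "ty": 0, "tz": 0, "ax": 0, "ay": 0, "az": 0, "jaw": 255}
    - {"tx": 0, "ty": 0, "tz": 0, "ax": 0, "ay": 0, "az": 0, "jaw": 255}
    - {"tx": 0, "ty": 0, "tz": 0, "ax": 0, "ay": 0, "az": 0, "jaw": 255}

```text
time: 25.2
tool_pos: [0.4434, -0.101, 0.0038]
tool_rot: [0.002, 0.973, 0.23, 0.002]
contact_force: [0.2, 0.9, 0.1]
gripper_width: 0.613
```

```bash
python3 go.py .443 -.1005 .14 -63.3
```

```text
t 25.2 tcp [ 0.4434 -0.101   0.0038] yaw -63.4 F [0.2 0.9 0.1] w 0.613 j6 0.72
shift now-axes mm [   0.2   -0.2 -136.2] goal-axes mm [-1.000e-01 -7.000e-01 -1.362e+02] turn deg [ 0.2 -0.1 -0.1]
```

Emit:
move_arm:
  rows:
    - {"tx": 0, "ty": 0, "tz": -0.01, "ax": 0, "ay": 0, "az": 0, "jaw": 255}
    - {"tx": 0, "ty": 0, "tz": -0.02, "ax": 0, "ay": 0, "az": 0, "jaw": 255}
    - {"tx": 0, "ty": 0, "tz": -0.03, "ax": 0, "ay": 0, "az": 0, "jaw": 255}
    - {"tx": 0, "ty": 0, "tz": -0.04, "ax": 0, "ay": 0, "az": 0, "jaw": 255}
    - {"tx": 0, "ty": 0, "tz": -0.03, "ax": 0, "ay": 0, "az": 0, "jaw": 255}
    - {"tx": 0, "ty": 0, "tz": -0.015, "ax": 0, "ay": 0, "az": 0, "jaw": 255}
    - {"tx": 0, "ty": 0, "tz": -0.005, "ax": 0, "ay": 0, "az": 0, "jaw": 255}
    - {"tx": 0, "ty": 0, "tz": 0, "ax": 0, "ay": 0, "az": 0, "jaw": 255}

```text
time: 26.0
tool_pos: [0.441, -0.0999, 0.1617]
tool_rot: [0.001, 0.973, 0.23, 0.001]
contact_force: [0.6, 0.4, -1.4]
gripper_width: 0.613
```

```bash
python3 go.py .612 -.132 .16 -100.4; python3 - <<'E'
from h import *
f=load("wrist"); c=f["color"]; cv2.imwrite("pics/wcaul2.png",c[:,:,::-1])
E
```

```text
t 26.0 tcp [ 0.441  -0.0999  0.1617] yaw -63.4 F [ 0.6  0.4 -1.4] w 0.613 j6 0.72
shift now-axes mm [138.5 105.2   2.1] goal-axes mm [173.9   0.7   1.7] turn deg [ 0.1 -0.1 37. ]
```

View pics/wcaul2.png

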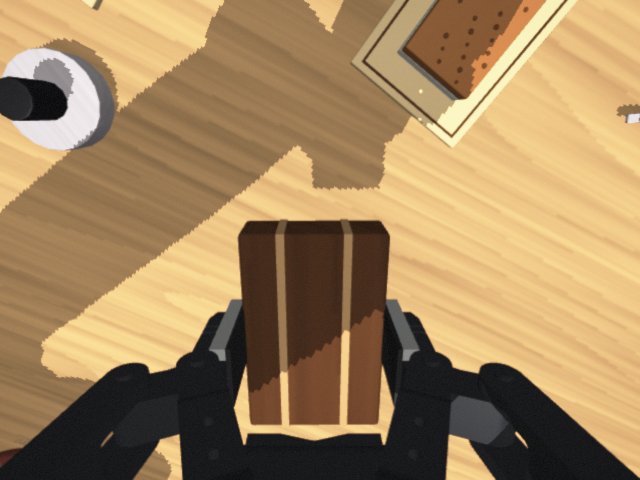

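Caul held squarely (pixels (240,222)–(385,424)). Carrying.

Emit:
move_arm:
  rows:
    - {"tx": 0.012, "ty": 0.009, "tz": -0.005, "ax": 0, "ay": 0, "az": 0, "jaw": 255}
    - {"tx": 0.025, "ty": 0.019, "tz": -0.005, "ax": 0, "ay": 0, "az": 0, "jaw": 255}
    - {"tx": 0.03, "ty": 0.023, "tz": 0, "ax": 0, "ay": 0, "az": 0, "jaw": 255}
    - {"tx": 0.03, "ty": 0.023, "tz": 0, "ax": 0, "ay": 0, "az": 0, "jaw": 255}
    - {"tx": 0.02, "ty": 0.015, "tz": 0, "ax": 0, "ay": 0, "az": 0, "jaw": 255}
    - {"tx": 0.01, "ty": 0.008, "tz": 0, "ax": 0, "ay": 0, "az": 4, "jaw": 255}
    - {"tx": 0, "ty": 0, "tz": 0, "ax": 0, "ay": 0, "az": 8, "jaw": 255}
    - {"tx": 0, "ty": 0, "tz": 0, "ax": 0, "ay": 0, "az": 8, "jaw": 255}
    - {"tx": 0, "ty": 0, "tz": 0, "ax": 0, "ay": 0, "az": 8, "jaw": 255}
    - {"tx": 0, "ty": 0, "tz": 0, "ax": 0, "ay": 0, "az": 6, "jaw": 255}
    - {"tx": 0, "ty": 0, "tz": 0, "ax": 0, "ay": 0, "az": 3, "jaw": 255}
    - {"tx": 0, "ty": 0, "tz": 0, "ax": 0, "ay": 0, "az": 0, "jaw": 255}

```text
time: 27.25
tool_pos: [0.5921, -0.1267, 0.1426]
tool_rot: [-0.004, 0.994, -0.104, -0.02]
contact_force: [0.4, 1.0, -0.7]
gripper_width: 0.617
```

```bash
python3 go.py .612 -.132 .0378 -100.4
```

```text
t 27.25 tcp [ 0.5921 -0.1267  0.1426] yaw -102.0 F [ 0.4  1.  -0.7] w 0.617 j6 1.45
shift now-axes mm [ 24.9   1.5 103.9] goal-axes mm [ 20.5   1.6 104.8] turn deg [-0.3  2.3 -1.6]
```

Emit:
move_arm:
  rows:
    - {"tx": 0.006, "ty": 0.001, "tz": 0.01, "ax": -0.3, "ay": 2.3, "az": -1.6, "jaw": 255}
    - {"tx": 0.01, "ty": 0, "tz": 0.015, "ax": 0, "ay": 0, "az": 0, "jaw": 255}
    - {"tx": 0.004, "ty": 0, "tz": 0.015, "ax": 0, "ay": 0, "az": 0, "jaw": 255}
    - {"tx": 0, "ty": 0, "tz": 0.01, "ax": 0, "ay": 0, "az": 0, "jaw": 255}
    - {"tx": 0, "ty": 0, "tz": 0.005, "ax": 0, "ay": 0, "az": 0, "jaw": 255}
    - {"tx": 0, "ty": 0, "tz": 0, "ax": 0, "ay": 0, "az": 0, "jaw": 255}

```text
time: 27.85
tool_pos: [0.6076, -0.1302, 0.078]
tool_rot: [-0.001, 0.996, -0.087, -0.005]
contact_force: [-0.2, -0.5, -1.1]
gripper_width: 0.611
```

```bash
python3 go.py .612 -.132 .0378 -100.4
```

```text
t 27.85 tcp [ 0.6076 -0.1302  0.078 ] yaw -100.0 F [-0.2 -0.5 -1.1] w 0.611 j6 1.42
shift now-axes mm [ 5.1  1.1 40.2] goal-axes mm [ 4.6  1.  40.2] turn deg [-0.1  0.6  0.4]
```

Emit:
move_arm:
  rows:
    - {"tx": 0.003, "ty": 0.001, "tz": 0.01, "ax": 0, "ay": 0.6, "az": 0.4, "jaw": 255}
    - {"tx": 0.001, "ty": 0, "tz": 0.01, "ax": 0, "ay": 0, "az": 0, "jaw": 255}
    - {"tx": 0, "ty": 0, "tz": 0.006, "ax": 0, "ay": 0, "az": 0, "jaw": 255}
    - {"tx": 0, "ty": 0, "tz": 0.002, "ax": 0, "ay": 0, "az": 0, "jaw": 255}
    - {"tx": 0, "ty": 0, "tz": 0, "ax": 0, "ay": 0, "az": 0, "jaw": 255}

```text
time: 28.35
tool_pos: [0.612, -0.1322, 0.0487]
tool_rot: [-0.0, 0.996, -0.091, 0.001]
contact_force: [-0.4, -1.1, -0.4]
gripper_width: 0.612
```

```bash
python3 go.py .612 -.132 .0378 -100.4
```

```text
t 28.35 tcp [ 0.612  -0.1322  0.0487] yaw -100.4 F [-0.4 -1.1 -0.4] w 0.612 j6 1.42
shift now-axes mm [-0.1 -0.2 10.9] goal-axes mm [-0.1 -0.2 10.9] turn deg [-0.1 -0.1 -0. ]
```

Emit:
move_arm:
  rows:
    - {"tx": 0, "ty": 0, "tz": 0.004, "ax": 0, "ay": 0, "az": 0, "jaw": 255}
    - {"tx": 0, "ty": 0, "tz": 0.004, "ax": 0, "ay": 0, "az": 0, "jaw": 255}
    - {"tx": 0, "ty": 0, "tz": 0.001, "ax": 0, "ay": 0, "az": 0, "jaw": 255}
    - {"tx": 0, "ty": 0, "tz": 0, "ax": 0, "ay": 0, "az": 0, "jaw": 255}

```text
time: 28.75
tool_pos: [0.6128, -0.1324, 0.04]
tool_rot: [-0.0, 0.996, -0.091, 0.002]
contact_force: [-0.8, -0.2, -0.5]
gripper_width: 0.615
```

```bash
python3 go.py .612 -.132 .0378 -100.4
```

```text
t 28.75 tcp [ 0.6128 -0.1324  0.04  ] yaw -100.4 F [-0.8 -0.2 -0.5] w 0.615 j6 1.42
shift now-axes mm [-0.8 -0.2  2.2] goal-axes mm [-0.8 -0.2  2.2] turn deg [-0.  -0.2 -0. ]
```

Emit:
move_arm:
  rows:
    - {"tx": -0.001, "ty": 0, "tz": 0.002, "ax": 0, "ay": 0, "az": 0, "jaw": 255}
    - {"tx": 0, "ty": 0, "tz": 0, "ax": 0, "ay": 0, "az": 0, "jaw": 255}
    - {"tx": 0, "ty": 0, "tz": 0, "ax": 0, "ay": 0, "az": 0, "jaw": 255}

```text
time: 29.05
tool_pos: [0.6121, -0.1323, 0.0384]
tool_rot: [-0.0, 0.996, -0.091, 0.003]
contact_force: [0.5, 0.4, -1.2]
gripper_width: 0.615
```

```bash
python3 go.py .612 -.132 .0378 -100.4
```

```text
t 29.05 tcp [ 0.6121 -0.1323  0.0384] yaw -100.4 F [ 0.5  0.4 -1.2] w 0.615 j6 1.42
shift now-axes mm [-0.2 -0.3  0.6] goal-axes mm [-0.2 -0.3  0.6] turn deg [-0.  -0.3 -0. ]
```

Emit:
move_arm:
  rows:
    - {"tx": 0, "ty": 0, "tz": 0, "ax": 0, "ay": 0, "az": 0, "jaw": 80}
    - {"tx": 0, "ty": 0, "tz": 0, "ax": 0, "ay": 0, "az": 0, "jaw": 40}
    - {"tx": 0, "ty": 0, "tz": 0, "ax": 0, "ay": 0, "az": 0, "jaw": 0}
    - {"tx": 0, "ty": 0, "tz": 0, "ax": 0, "ay": 0, "az": 0, "jaw": 0}
    - {"tx": 0, "ty": 0, "tz": 0, "ax": 0, "ay": 0, "az": 0, "jaw": 0}
    - {"tx": 0, "ty": 0, "tz": -0.01, "ax": 0, "ay": 0, "az": 0, "jaw": 0}
    - {"tx": 0, "ty": 0, "tz": -0.03, "ax": 0, "ay": 0, "az": 0, "jaw": 0}
    - {"tx": 0, "ty": 0, "tz": -0.04, "ax": 0, "ay": 0, "az": 0, "jaw": 0}
    - {"tx": 0, "ty": 0, "tz": -0.04, "ax": 0, "ay": 0, "az": 0, "jaw": 0}
    - {"tx": 0, "ty": 0, "tz": -0.02, "ax": 0, "ay": 0, "az": 0, "jaw": 0}
    - {"tx": 0, "ty": 0, "tz": -0.005, "ax": 0, "ay": 0, "az": 0, "jaw": 0}

```text
time: 30.15
tool_pos: [0.6107, -0.132, 0.191]
tool_rot: [-0.0, 0.996, -0.091, 0.002]
contact_force: [0.1, 0.3, 0.7]
gripper_width: 0.997
```

```bash
python3 go.py .439 .104 .2 -100; python3 - <<'E'
from h import *
f=load("wrist"); c=f["color"]; cv2.imwrite("pics/wcaul3.png",c[:,:,::-1])
hsv=cv2.cvtColor(c,cv2.COLOR_RGB2HSV); H,S,V=[hsv[:,:,i].astype(int) for i in range(3)]
m=((H<14)&(S>150)).astype(np.uint8)*255
m=cv2.morphologyEx(m,cv2.MORPH_CLOSE,np.ones((9,9)))
k=blob(m,(250,130,380,300)); print(cv2.boundingRect(k),rect(f,k,.054))
k=blob(((H>18)&(H<32)&(V>90)&(S<130)).astype(np.uint8)*255,(220,0,420,300)); print(cv2.boundingRect(k),rect(f,k,.008))
E
```

```text
t 30.15 tcp [ 0.6107 -0.132   0.191 ] yaw -100.4 F [0.1 0.3 0.7] w 0.997 j6 1.42
shift now-axes mm [-211.5 -201.1   -9.7] goal-axes mm [-210.1 -202.6   -9. ] turn deg [-0.  -0.2 -0.4]
(279, 163, 70, 111) (array([ 614. , -133.2]), array([51.7, 86.5]), 169.6)
(255, 134, 120, 145) (array([ 610.7, -133.1]), array([ 99.8, 129.3]), 169.5)
```

View pics/wcaul3.png

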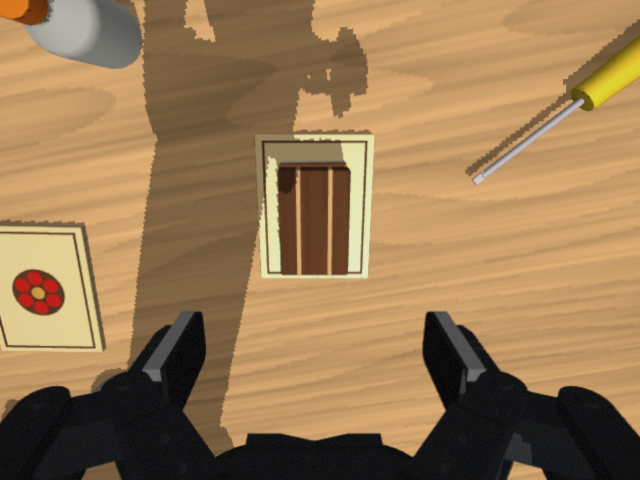

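Caul sits about 2 mm off the centre, aligned. Now the weight; I keep this jaw angle.

Emit:
move_arm:
  rows:
    - {"tx": -0.015, "ty": -0.014, "tz": -0.01, "ax": 0, "ay": 0, "az": 0, "jaw": 0}
    - {"tx": -0.03, "ty": -0.028, "tz": -0.005, "ax": 0, "ay": 0, "az": 0, "jaw": 0}
    - {"tx": -0.034, "ty": -0.032, "tz": 0, "ax": 0, "ay": 0, "az": 0, "jaw": 0}
    - {"tx": -0.034, "ty": -0.032, "tz": 0, "ax": 0, "ay": 0, "az": 0, "jaw": 0}
    - {"tx": -0.034, "ty": -0.032, "tz": 0, "ax": 0, "ay": 0, "az": 0, "jaw": 0}
    - {"tx": -0.028, "ty": -0.026, "tz": 0, "ax": 0, "ay": 0, "az": 0, "jaw": 0}
    - {"tx": -0.018, "ty": -0.018, "tz": 0, "ax": 0, "ay": 0, "az": 0, "jaw": 0}
    - {"tx": -0.009, "ty": -0.009, "tz": 0, "ax": 0, "ay": 0, "az": 0, "jaw": 0}
    - {"tx": 0, "ty": 0, "tz": 0, "ax": 0, "ay": 0, "az": 0, "jaw": 0}
    - {"tx": 0, "ty": 0, "tz": 0, "ax": 0, "ay": 0, "az": 0, "jaw": 0}

```text
time: 31.2
tool_pos: [0.4357, 0.0988, 0.1933]
tool_rot: [0.0, 0.996, -0.092, -0.006]
contact_force: [0.0, 0.6, 0.9]
gripper_width: 0.997
```

```bash
python3 go.py .439 .104 .2 -100; python3 - <<'E'
from h import *
f=load("wrist"); c=f["color"]; cv2.imwrite("pics/ww.png",c[:,:,::-1])
hsv=cv2.cvtColor(c,cv2.COLOR_RGB2HSV); H,S,V=[hsv[:,:,i].astype(int) for i in range(3)]
k=blob(((V<60)).astype(np.uint8)*255,(250,120,390,300)); print(cv2.boundingRect(k))
E
```

```text
t 31.2 tcp [0.4357 0.0988 0.1933] yaw -100.6 F [0.  0.6 0.9] w 0.997 j6 1.81
shift now-axes mm [ 2.2 -5.7 -6.8] goal-axes mm [ 2.3 -5.7 -6.7] turn deg [ 0.1  0.7 -0.6]
(290, 195, 33, 41)
```

View pics/ww.png

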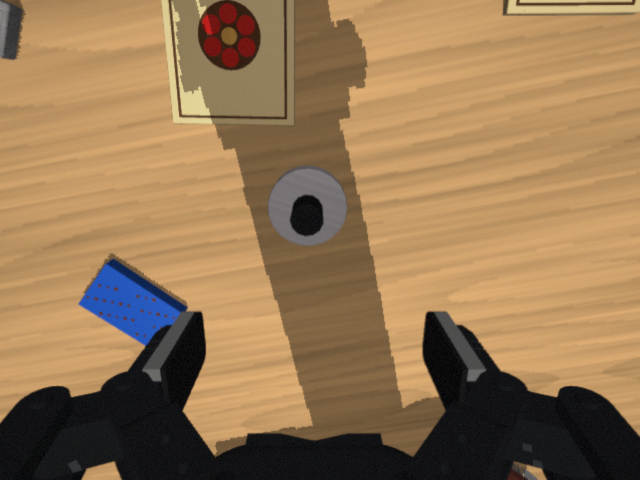

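```bash
python3 - <<'E'
from h import *
f=load("wrist"); c=f["color"]
hsv=cv2.cvtColor(c,cv2.COLOR_RGB2HSV); H,S,V=[hsv[:,:,i].astype(int) for i in range(3)]
k=blob(((S<50)).astype(np.uint8)*255,(255,150,360,260)); print(cv2.boundingRect(k),cv2.contourArea(k))
P=ray(f,cv2.convexHull(k)[:,0,:],.022)[:,:2].astype(np.float32)*1000
print("disc",cv2.minEnclosingCircle(P),rect(f,k,.022))
print("knob top",ray(f,[(306.5,219.5)],.058))
E
```

```text
(268, 166, 79, 80) 4804.0
disc ((439.8780212402344, 102.87041473388672), 34.45461654663086) (array([439.7, 102.3]), array([66.2, 68.3]), 141.4)
knob top [[0.43906845 0.10263984 0.058     ]]
```

Weight axis at (439.5,102.8) from disc and knob alike, disc 68 mm. Descending over the knob.

Emit:
move_arm:
  rows:
    - {"tx": 0.002, "ty": -0.003, "tz": 0.02, "ax": 0, "ay": 0.7, "az": 0, "jaw": 0}
    - {"tx": 0.001, "ty": -0.001, "tz": 0.03, "ax": 0, "ay": 0, "az": 0, "jaw": 0}
    - {"tx": 0, "ty": 0, "tz": 0.03, "ax": 0, "ay": 0, "az": 0, "jaw": 0}
    - {"tx": 0, "ty": 0, "tz": 0.02, "ax": 0, "ay": 0, "az": 0, "jaw": 0}
    - {"tx": 0, "ty": 0, "tz": 0.01, "ax": 0, "ay": 0, "az": 0, "jaw": 0}
    - {"tx": 0, "ty": 0, "tz": 0, "ax": 0, "ay": 0, "az": 0, "jaw": 0}

```text
time: 31.9
tool_pos: [0.4458, 0.0964, 0.082]
tool_rot: [0.001, 0.995, -0.098, 0.002]
contact_force: [0.9, 0.0, 0.4]
gripper_width: 1.002
```

```bash
python3 go.py .4395 .1028 .030 -100.4
```

```text
t 31.9 tcp [0.4458 0.0964 0.082 ] yaw -101.2 F [0.9 0.  0.4] w 1.002 j6 1.82
shift now-axes mm [-7.7 -5.2 51.9] goal-axes mm [-7.3 -5.2 52. ] turn deg [ 0.1 -0.3 -0.8]
```

Emit:
move_arm:
  rows:
    - {"tx": -0.004, "ty": -0.003, "tz": 0.005, "ax": 0, "ay": -0.3, "az": -0.8, "jaw": 0}
    - {"tx": -0.003, "ty": -0.002, "tz": 0.01, "ax": 0, "ay": 0, "az": 0, "jaw": 0}
    - {"tx": 0, "ty": 0, "tz": 0.005, "ax": 0, "ay": 0, "az": 0, "jaw": 0}
    - {"tx": 0, "ty": 0, "tz": 0, "ax": 0, "ay": 0, "az": 0, "jaw": 0}

```text
time: 32.3
tool_pos: [0.4423, 0.1026, 0.0636]
tool_rot: [0.0, 0.996, -0.091, 0.002]
contact_force: [-0.2, 0.3, -0.8]
gripper_width: 1.0
```

```bash
python3 go.py .4395 .1028 .030 -100.4
```

```text
t 32.3 tcp [0.4423 0.1026 0.0636] yaw -100.4 F [-0.2  0.3 -0.8] w 1.0 j6 1.82
shift now-axes mm [-2.9  0.3 33.6] goal-axes mm [-2.8  0.3 33.6] turn deg [ 0.  -0.3 -0. ]
```

Emit:
move_arm:
  rows:
    - {"tx": -0.003, "ty": 0, "tz": 0.01, "ax": 0, "ay": 0, "az": 0, "jaw": 0}
    - {"tx": -0.001, "ty": 0, "tz": 0.01, "ax": 0, "ay": 0, "az": 0, "jaw": 0}
    - {"tx": 0, "ty": 0, "tz": 0.006, "ax": 0, "ay": 0, "az": 0, "jaw": 0}
    - {"tx": 0, "ty": 0, "tz": 0.001, "ax": 0, "ay": 0, "az": 0, "jaw": 0}
    - {"tx": 0, "ty": 0, "tz": 0, "ax": 0, "ay": 0, "az": 0, "jaw": 0}

```text
time: 32.8
tool_pos: [0.4384, 0.1036, 0.0347]
tool_rot: [0.0, 0.996, -0.09, 0.003]
contact_force: [0.4, -0.1, -0.8]
gripper_width: 0.998
```

```bash
python3 go.py .4395 .1028 .030 -100.4
```

```text
t 32.8 tcp [0.4384 0.1036 0.0347] yaw -100.4 F [ 0.4 -0.1 -0.8] w 0.998 j6 1.82
shift now-axes mm [1.2 0.6 4.7] goal-axes mm [1.2 0.6 4.7] turn deg [ 0.  -0.3  0. ]
```

Emit:
move_arm:
  rows:
    - {"tx": 0.001, "ty": 0.001, "tz": 0.003, "ax": 0, "ay": -0.3, "az": 0, "jaw": 0}
    - {"tx": 0, "ty": 0, "tz": 0, "ax": 0, "ay": 0, "az": 0, "jaw": 80}
    - {"tx": 0, "ty": 0, "tz": 0, "ax": 0, "ay": 0, "az": 0, "jaw": 120}
    - {"tx": 0, "ty": 0, "tz": 0, "ax": 0, "ay": 0, "az": 0, "jaw": 160}
    - {"tx": 0, "ty": 0, "tz": 0, "ax": 0, "ay": 0, "az": 0, "jaw": 255}
    - {"tx": 0, "ty": 0, "tz": 0, "ax": 0, "ay": 0, "az": 0, "jaw": 255}
    - {"tx": 0, "ty": 0, "tz": 0, "ax": 0, "ay": 0, "az": 0, "jaw": 255}
    - {"tx": 0, "ty": 0, "tz": 0, "ax": 0, "ay": 0, "az": 0, "jaw": 255}
    - {"tx": 0, "ty": 0, "tz": 0, "ax": 0, "ay": 0, "az": 0, "jaw": 255}

```text
time: 33.7
tool_pos: [0.4406, 0.1026, 0.0327]
tool_rot: [-0.0, 0.996, -0.091, 0.001]
contact_force: [-0.3, 1.0, -0.4]
gripper_width: 0.28
```

```bash
python3 go.py .4395 .1028 .16 -100.4
```

```text
t 33.7 tcp [0.4406 0.1026 0.0327] yaw -100.4 F [-0.3  1.  -0.4] w 0.28 j6 1.82
shift now-axes mm [-8.000e-01 -1.000e-01 -1.273e+02] goal-axes mm [  -1.1   -0.  -127.3] turn deg [-0.1 -0.1  0. ]
```

Emit:
move_arm:
  rows:
    - {"tx": 0, "ty": 0, "tz": -0.005, "ax": 0, "ay": 0, "az": 0, "jaw": 255}
    - {"tx": 0, "ty": 0, "tz": -0.015, "ax": 0, "ay": 0, "az": 0, "jaw": 255}
    - {"tx": 0, "ty": 0, "tz": -0.025, "ax": 0, "ay": 0, "az": 0, "jaw": 255}
    - {"tx": 0, "ty": 0, "tz": -0.03, "ax": 0, "ay": 0, "az": 0, "jaw": 255}
    - {"tx": 0, "ty": 0, "tz": -0.03, "ax": 0, "ay": 0, "az": 0, "jaw": 255}
    - {"tx": 0, "ty": 0, "tz": -0.025, "ax": 0, "ay": 0, "az": 0, "jaw": 255}
    - {"tx": 0, "ty": 0, "tz": -0.015, "ax": 0, "ay": 0, "az": 0, "jaw": 255}
    - {"tx": 0, "ty": 0, "tz": -0.005, "ax": 0, "ay": 0, "az": 0, "jaw": 255}
    - {"tx": 0, "ty": 0, "tz": 0, "ax": 0, "ay": 0, "az": 0, "jaw": 255}

```text
time: 34.6
tool_pos: [0.4286, 0.1009, 0.1741]
tool_rot: [0.003, 0.996, -0.09, -0.014]
contact_force: [-0.3, 0.3, -6.5]
gripper_width: 0.284
```

```bash
python3 go.py .613 -.132 .17 -100.4; python3 - <<'E'
from h import *
f=load("wrist"); c=f["color"]; cv2.imwrite("pics/ww2.png",c[:,:,::-1])
E
```

```text
t 34.6 tcp [0.4286 0.1009 0.1741] yaw -100.4 F [-0.3  0.3 -6.5] w 0.284 j6 1.82
shift now-axes mm [223.4 195.8  -0.3] goal-axes mm [223.4 195.8   4.1] turn deg [0.5 1.6 0. ]
```

View pics/ww2.png

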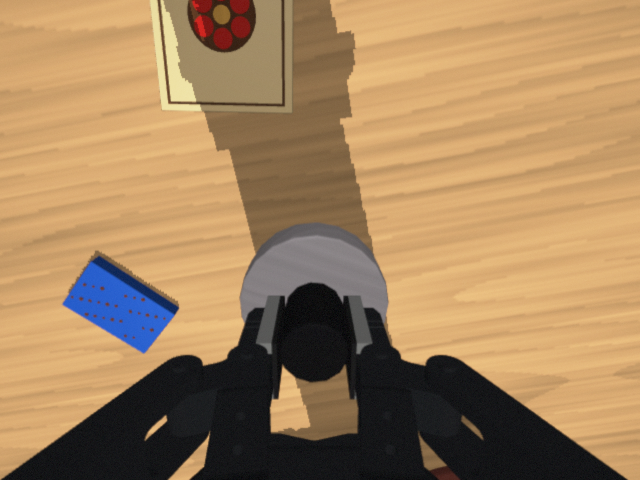

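Weight held upright (6.5 N load). Carrying it, smoothly.

Emit:
move_arm:
  rows:
    - {"tx": 0.008, "ty": 0.007, "tz": -0.002, "ax": 0.5, "ay": 1.6, "az": 0, "jaw": 255}
    - {"tx": 0.018, "ty": 0.016, "tz": -0.004, "ax": 0, "ay": 0, "az": 0, "jaw": 255}
    - {"tx": 0.025, "ty": 0.022, "tz": -0.004, "ax": 0, "ay": 0, "az": 0, "jaw": 255}
    - {"tx": 0.03, "ty": 0.026, "tz": 0, "ax": 0, "ay": 0, "az": 0, "jaw": 255}
    - {"tx": 0.03, "ty": 0.026, "tz": 0, "ax": 0, "ay": 0, "az": 0, "jaw": 255}
    - {"tx": 0.03, "ty": 0.026, "tz": 0, "ax": 0, "ay": 0, "az": 0, "jaw": 255}
    - {"tx": 0.025, "ty": 0.022, "tz": 0, "ax": 0, "ay": 0, "az": 0, "jaw": 255}
    - {"tx": 0.018, "ty": 0.016, "tz": 0, "ax": 0, "ay": 0, "az": 0, "jaw": 255}
    - {"tx": 0.01, "ty": 0.009, "tz": 0, "ax": 0, "ay": 0, "az": 0, "jaw": 255}
    - {"tx": 0.005, "ty": 0.004, "tz": 0, "ax": 0, "ay": 0, "az": 0, "jaw": 255}
    - {"tx": 0, "ty": 0, "tz": 0, "ax": 0, "ay": 0, "az": 0, "jaw": 255}

```text
time: 35.75
tool_pos: [0.5906, -0.1187, 0.1634]
tool_rot: [-0.0, 0.996, -0.09, -0.01]
contact_force: [0.2, 0.4, -6.1]
gripper_width: 0.288
```

```bash
python3 go.py .6135 -.132 .0867 -100.4
```

```text
t 35.75 tcp [ 0.5906 -0.1187  0.1634] yaw -100.3 F [ 0.2  0.4 -6.1] w 0.288 j6 1.43
shift now-axes mm [26.4  8.9 76.2] goal-axes mm [25.   9.  76.7] turn deg [0.1 1.1 0.1]
```

Emit:
move_arm:
  rows:
    - {"tx": 0.01, "ty": 0.004, "tz": 0, "ax": 0, "ay": 1.1, "az": 0, "jaw": 255}
    - {"tx": 0.009, "ty": 0.003, "tz": 0.005, "ax": 0, "ay": 0, "az": 0, "jaw": 255}
    - {"tx": 0.004, "ty": 0.001, "tz": 0.008, "ax": 0, "ay": 0, "az": 0, "jaw": 255}
    - {"tx": 0, "ty": 0, "tz": 0.008, "ax": 0, "ay": 0, "az": 0, "jaw": 255}
    - {"tx": 0, "ty": 0, "tz": 0.004, "ax": 0, "ay": 0, "az": 0, "jaw": 255}
    - {"tx": 0, "ty": 0, "tz": 0, "ax": 0, "ay": 0, "az": 0, "jaw": 255}

```text
time: 36.35
tool_pos: [0.6115, -0.1278, 0.1346]
tool_rot: [-0.0, 0.996, -0.088, -0.001]
contact_force: [0.1, 0.2, -6.2]
gripper_width: 0.284
```

```bash
python3 go.py .6135 -.132 .0867 -100.4
```

```text
t 36.35 tcp [ 0.6115 -0.1278  0.1346] yaw -100.1 F [ 0.1  0.2 -6.2] w 0.284 j6 1.42
shift now-axes mm [ 2.7  3.7 47.9] goal-axes mm [ 2.7  3.7 47.9] turn deg [-0.   0.1  0.3]
```

Emit:
move_arm:
  rows:
    - {"tx": 0.001, "ty": 0.002, "tz": 0.008, "ax": 0, "ay": 0, "az": 0, "jaw": 255}
    - {"tx": 0.001, "ty": 0.001, "tz": 0.01, "ax": 0, "ay": 0, "az": 0, "jaw": 255}
    - {"tx": 0, "ty": 0, "tz": 0.008, "ax": 0, "ay": 0, "az": 0, "jaw": 255}
    - {"tx": 0, "ty": 0, "tz": 0.004, "ax": 0, "ay": 0, "az": 0, "jaw": 255}
    - {"tx": 0, "ty": 0, "tz": 0, "ax": 0, "ay": 0, "az": 0, "jaw": 255}
    - {"tx": 0, "ty": 0, "tz": 0, "ax": 0, "ay": 0, "az": 0, "jaw": 255}

```text
time: 36.95
tool_pos: [0.6124, -0.131, 0.1013]
tool_rot: [-0.0, 0.996, -0.088, -0.001]
contact_force: [-0.0, -0.2, -6.5]
gripper_width: 0.283
```

```bash
python3 go.py .6135 -.132 .0867 -100.4
```

```text
t 36.95 tcp [ 0.6124 -0.131   0.1013] yaw -100.1 F [-0.  -0.2 -6.5] w 0.283 j6 1.42
shift now-axes mm [ 1.3  0.8 14.6] goal-axes mm [ 1.3  0.8 14.6] turn deg [-0.   0.2  0.3]
```

Emit:
move_arm:
  rows:
    - {"tx": 0.001, "ty": 0.001, "tz": 0.003, "ax": 0, "ay": 0, "az": 0, "jaw": 255}
    - {"tx": 0, "ty": 0, "tz": 0.003, "ax": 0, "ay": 0, "az": 0, "jaw": 255}
    - {"tx": 0, "ty": 0, "tz": 0.002, "ax": 0, "ay": 0, "az": 0, "jaw": 255}
    - {"tx": 0, "ty": 0, "tz": 0.001, "ax": 0, "ay": 0, "az": 0, "jaw": 255}
    - {"tx": 0, "ty": 0, "tz": 0, "ax": 0, "ay": 0, "az": 0, "jaw": 255}

```text
time: 37.45
tool_pos: [0.6141, -0.1326, 0.0928]
tool_rot: [0.0, 0.996, -0.088, -0.0]
contact_force: [0.7, -0.4, -5.4]
gripper_width: 0.284
```

```bash
python3 go.py .6135 -.132 .0867 -100.4
```

```text
t 37.45 tcp [ 0.6141 -0.1326  0.0928] yaw -100.1 F [ 0.7 -0.4 -5.4] w 0.284 j6 1.42
shift now-axes mm [-0.7 -0.4  6.1] goal-axes mm [-0.7 -0.4  6.1] turn deg [0.  0.  0.3]
```

Emit:
move_arm:
  rows:
    - {"tx": 0, "ty": 0, "tz": 0.002, "ax": 0, "ay": 0, "az": 0, "jaw": 255}
    - {"tx": 0, "ty": 0, "tz": 0.002, "ax": 0, "ay": 0, "az": 0, "jaw": 255}
    - {"tx": 0, "ty": 0, "tz": 0.001, "ax": 0, "ay": 0, "az": 0, "jaw": 255}
    - {"tx": 0, "ty": 0, "tz": 0, "ax": 0, "ay": 0, "az": 0, "jaw": 255}

```text
time: 37.85
tool_pos: [0.6143, -0.1325, 0.0877]
tool_rot: [0.0, 0.996, -0.088, 0.0]
contact_force: [0.1, -0.4, -6.3]
gripper_width: 0.28
```

```bash
python3 go.py .6135 -.132 .0867 -100.4
```

```text
t 37.85 tcp [ 0.6143 -0.1325  0.0877] yaw -100.1 F [ 0.1 -0.4 -6.3] w 0.28 j6 1.42
shift now-axes mm [-0.8 -0.4  1. ] goal-axes mm [-0.8 -0.4  1. ] turn deg [ 0.  -0.   0.3]
```

Emit:
move_arm:
  rows:
    - {"tx": -0.001, "ty": 0, "tz": 0.001, "ax": 0, "ay": 0, "az": 0, "jaw": 255}
    - {"tx": 0, "ty": 0, "tz": 0.0005, "ax": 0, "ay": 0, "az": 0, "jaw": 255}
    - {"tx": 0, "ty": 0, "tz": 0, "ax": 0, "ay": 0, "az": 0, "jaw": 255}

```text
time: 38.15
tool_pos: [0.6135, -0.1324, 0.0868]
tool_rot: [0.0, 0.996, -0.088, 0.0]
contact_force: [-0.7, -0.5, -6.1]
gripper_width: 0.283
```

```bash
python3 go.py .6135 -.132 .0867 -100.4
```

```text
t 38.15 tcp [ 0.6135 -0.1324  0.0868] yaw -100.1 F [-0.7 -0.5 -6.1] w 0.283 j6 1.42
shift now-axes mm [-0.  -0.4  0.1] goal-axes mm [-0.  -0.4  0.1] turn deg [ 0.  -0.   0.3]
```

Emit:
move_arm:
  rows:
    - {"tx": 0, "ty": 0, "tz": 0.001, "ax": 0, "ay": 0, "az": 0, "jaw": 255}
    - {"tx": 0, "ty": 0, "tz": 0.0005, "ax": 0, "ay": 0, "az": 0, "jaw": 255}
    - {"tx": 0, "ty": 0, "tz": 0, "ax": 0, "ay": 0, "az": 0, "jaw": 255}

```text
time: 38.45
tool_pos: [0.6138, -0.1325, 0.0867]
tool_rot: [0.0, 0.996, -0.088, 0.001]
contact_force: [-0.6, 0.9, -5.4]
gripper_width: 0.28
```

```bash
python3 go.py .6135 -.132 .0867 -100.4
```

```text
t 38.45 tcp [ 0.6138 -0.1325  0.0867] yaw -100.1 F [-0.6  0.9 -5.4] w 0.28 j6 1.42
shift now-axes mm [-0.4 -0.5  0. ] goal-axes mm [-0.4 -0.5  0. ] turn deg [ 0.  -0.1  0.3]
```

Emit:
move_arm:
  rows:
    - {"tx": 0, "ty": 0, "tz": 0.001, "ax": 0, "ay": 0, "az": 0, "jaw": 255}
    - {"tx": 0, "ty": 0, "tz": 0.001, "ax": 0, "ay": 0, "az": 0, "jaw": 255}
    - {"tx": 0, "ty": 0, "tz": 0.001, "ax": 0, "ay": 0, "az": 0, "jaw": 255}

```text
time: 38.75
tool_pos: [0.6141, -0.1326, 0.0868]
tool_rot: [0.0, 0.996, -0.088, 0.0]
contact_force: [-5.2, 1.9, 2.1]
gripper_width: 0.281
```

```bash
python3 go.py .6135 -.132 .0867 -100.4
```

```text
t 38.75 tcp [ 0.6141 -0.1326  0.0868] yaw -100.1 F [-5.2  1.9  2.1] w 0.281 j6 1.42
shift now-axes mm [-0.7 -0.5  0.1] goal-axes mm [-0.7 -0.5  0.1] turn deg [ 0.  -0.1  0.3]
```

The load has gone over to the stack (force from −6 to +2 N): the weight is down. Releasing slowly and rising.

Emit:
move_arm:
  rows:
    - {"tx": 0, "ty": 0, "tz": 0, "ax": 0, "ay": 0, "az": 0, "jaw": 255}
    - {"tx": 0, "ty": 0, "tz": 0, "ax": 0, "ay": 0, "az": 0, "jaw": 165}
    - {"tx": 0, "ty": 0, "tz": 0, "ax": 0, "ay": 0, "az": 0, "jaw": 140}
    - {"tx": 0, "ty": 0, "tz": 0, "ax": 0, "ay": 0, "az": 0, "jaw": 80}
    - {"tx": 0, "ty": 0, "tz": 0, "ax": 0, "ay": 0, "az": 0, "jaw": 0}
    - {"tx": 0, "ty": 0, "tz": 0, "ax": 0, "ay": 0, "az": 0, "jaw": 0}
    - {"tx": 0, "ty": 0, "tz": 0, "ax": 0, "ay": 0, "az": 0, "jaw": 0}
    - {"tx": 0, "ty": 0, "tz": 0, "ax": 0, "ay": 0, "az": 0, "jaw": 0}

```text
time: 39.55
tool_pos: [0.6184, -0.1341, 0.0901]
tool_rot: [0.002, 0.996, -0.088, 0.006]
contact_force: [-0.6, -0.8, -0.3]
gripper_width: 0.995
```

```bash
python3 go.py .6135 -.132 .2 -100.4;python3 - <<'E'
from h import *
f=load("wrist"); c=f["color"]; cv2.imwrite("pics/ww3.png",c[:,:,::-1])
E
```

```text
t 39.55 tcp [ 0.6184 -0.1341  0.0901] yaw -100.1 F [-0.6 -0.8 -0.3] w 0.995 j6 1.42
shift now-axes mm [  -3.8   -1.  -109.9] goal-axes mm [  -5.2   -1.2 -109.9] turn deg [ 0.1 -0.7  0.3]
```

View pics/ww3.png

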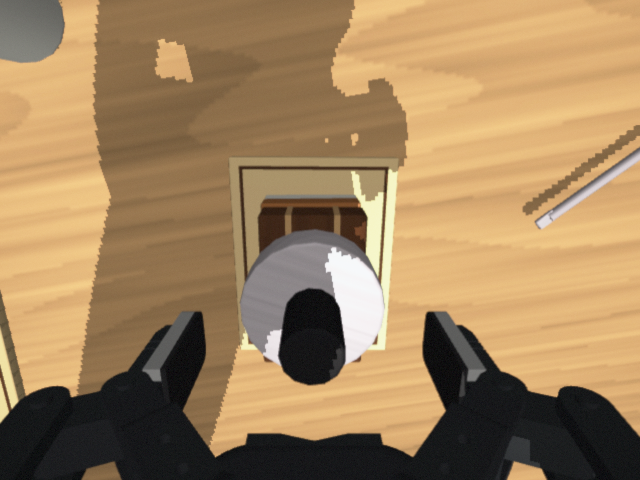

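Emit:
move_arm:
  rows:
    - {"tx": 0, "ty": 0, "tz": -0.01, "ax": 0, "ay": 0, "az": 0, "jaw": 0}
    - {"tx": 0, "ty": 0, "tz": -0.02, "ax": 0, "ay": 0, "az": 0, "jaw": 0}
    - {"tx": 0, "ty": 0, "tz": -0.03, "ax": 0, "ay": 0, "az": 0, "jaw": 0}
    - {"tx": 0, "ty": 0, "tz": -0.03, "ax": 0, "ay": 0, "az": 0, "jaw": 0}
    - {"tx": 0, "ty": 0, "tz": -0.03, "ax": 0, "ay": 0, "az": 0, "jaw": 0}
    - {"tx": -0.03, "ty": 0, "tz": -0.02, "ax": 0, "ay": 0, "az": 0, "jaw": 0}
    - {"tx": -0.04, "ty": 0, "tz": -0.01, "ax": 0, "ay": 0, "az": 0, "jaw": 0}
    - {"tx": -0.04, "ty": 0, "tz": 0, "ax": 0, "ay": 0, "az": 0, "jaw": 0}
    - {"tx": -0.04, "ty": 0, "tz": 0, "ax": 0, "ay": 0, "az": 0, "jaw": 0}
    - {"tx": -0.02, "ty": 0, "tz": 0, "ax": 0, "ay": 0, "az": 0, "jaw": 0}
    - {"tx": 0, "ty": 0, "tz": 0, "ax": 0, "ay": 0, "az": 0, "jaw": 0}
    - {"tx": 0, "ty": 0, "tz": 0, "ax": 0, "ay": 0, "az": 0, "jaw": 0}

```text
time: 40.8
tool_pos: [0.4451, -0.1032, 0.2532]
tool_rot: [0.003, 0.996, -0.088, 0.011]
contact_force: [0.2, 0.1, 1.0]
gripper_width: 1.0
```

```bash
python3 - <<'E'
from h import *
from plant import manip
s=manip.state(); print(s["time"],s["tool_pos"],s["contact_force"])
f=load("top"); c=f["color"]; g=load("scene")
hsv=cv2.cvtColor(c,cv2.COLOR_RGB2HSV); H,S,V=[hsv[:,:,i].astype(int) for i in range(3)]
k=blob(((S<60)&(V>90)).astype(np.uint8)*255,(375,203,442,280)); P=ray(f,cv2.convexHull(k)[:,0,:],.076)[:,:2].astype(np.float32)*1000
print("disc",cv2.boundingRect(k),cv2.minEnclosingCircle(P))
k=blob((V<40).astype(np.uint8)*255,(390,225,428,262)); print("knob",cv2.boundingRect(k),rect(f,k,.112))
a=cv2.resize(c[130:330,250:550],(600,400)); b=cv2.resize(g["color"][150:320,180:420],(480,340))
cv2.imwrite("pics/fin_top.png",a[:,:,::-1]); cv2.imwrite("pics/fin_scene.png",b[:,:,::-1])
E
```

```text
40.8 [ 0.44508081 -0.10323726  0.25316769] [0.23172531 0.10261424 1.0126441 ]
disc (410, 221, 20, 30) ((609.46533203125, -138.7012939453125), 32.12931442260742)
knob (394, 240, 34, 22) (array([ 565. , -117.8]), array([29.4, 69.6]), 65.3)
```

View pics/fin_top.png

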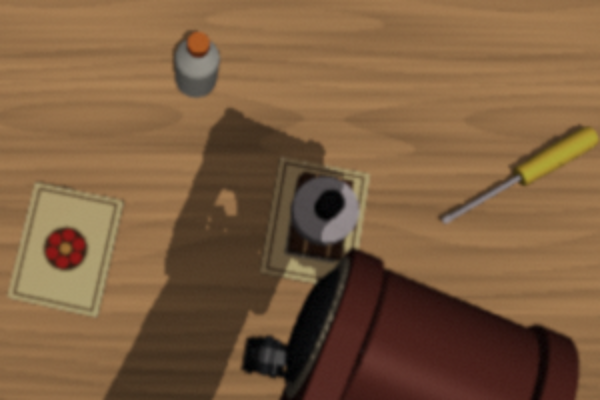

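View pics/fin_scene.png

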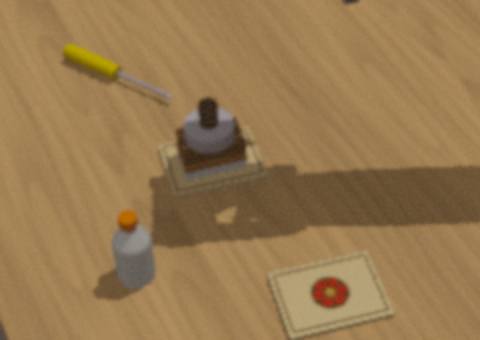

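The stack stands upright in both views; disc at top pixel about (412.5,235), knob top (414.5,232.5). The masks above were spoilt by shadow and arm, so I cast those points.

```bash
python3 - <<'E'
from h import *
f=load("top"); c=f["color"]
hsv=cv2.cvtColor(c,cv2.COLOR_RGB2HSV); S,V=hsv[:,:,1].astype(int),hsv[:,:,2].astype(int)
k=blob(((S<60)&(V>45)).astype(np.uint8)*255,(385,205,440,258))
P=ray(f,cv2.convexHull(k)[:,0,:],.076)[:,:2].astype(np.float32)*1000
print(cv2.boundingRect(k),cv2.minEnclosingCircle(P))
print(ray(f,[(412.5,235)],.076),ray(f,[(414.5,232.5)],.112))
E
```

```text
(396, 218, 34, 35) ((610.5801391601562, -130.4894561767578), 35.0792121887207)
[[ 0.61023949 -0.13055511  0.076     ]] [[ 0.60793448 -0.12842208  0.112     ]]
```

Weight centre at (610.5,-130.5) with the inlay at (611,-131), and the size is right. Handing in.

```bash
python3 - <<'E'
from plant import manip
print(manip.job_done()); print(manip.state()["time"])
E
```

```text
the job is handed in; nothing more can be done
None
the job is handed in; nothing more can be done
```

The stack is built on the green inlay in the order asked: white plate, cork, striped caul, steel weight. Each piece was let go before I fetched the next, and I handed the job in at about 41 s of the 104 s; no verdict was reported.

| Piece | Distance from inlay centre in plan | Angle off panel axis |
|---|---|---|
| Plate | about 2 mm | under 0.5° |
| Cork | about 3 mm | under 0.5° |
| Caul | about 2–3 mm (its mask took in a side face) | under 0.5° |
| Weight | about 1 mm by the disc, 4 mm by the knob top | not needed |

- **Weight:** I lowered it 1–3 mm at a time until the wrist load passed from about −6 N to +2 N, then opened the fingers, so it was not dropped. The final wrist reading was about 1 N, with the gripper 25 cm up and clear.
- **Bystanders:** the red panel, glue bottle and screwdriver look undisturbed in the last pictures. I took no new picture of the brush, but the arm stayed clear of it.
- **Checks that disagreed:** the first top-view mask of the caul included its shadow and was 4 mm off, so I used the wrist view instead. My first final masks of the weight were spoilt by shadow and the arm. The redone disc fit came out 35 mm in radius against the true 34. The knob-top point was read by eye.

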